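Lift an interlocked stock bin out of its row and seat it on the pinned weighing stand

TASK

Lift the empty yellow bin by its tab straight up, level, until clear of the bins it interlocks with, and bring it out from under the red beam without knocking the rack. Set it down gently on the weighing stand with the two pins through the holes in its floor, flat on the stand, and let go. Leave the blue and green bins in their places and the tape roll and the bottle where they are.

Things in the scene. Friction and masses are not known exactly. Their poses are not given: they have to be found in the camera images.
- yellow_bin_center (a point): centre of the loose, empty yellow bin, 0.13 to 0.25 kg, 50 mm above its underside. z up, y along the row, +x away from the robot. Open box 70 (x) by 66 (y) mm, walls 34 mm high, floor 8 mm thick with two 13 mm through holes at y = -20 and +20 mm, x = 0. T key on its +y side, T slot on its -y side (each 20 mm out, 34 mm high) hook into the neighbours with 2 mm play. In any of the row's 3 places.
- yellow_bin_tab (a point): grip point on the yellow bin's upright flat tab, 80 mm above the bin's underside, over its centre; axes as the bin's. The tab is 32 mm long in x and 12 mm thick in y (pinch it along y), stands in the middle of the bin and tops out 20 mm above this point; it is free down to the 34 mm walls, 46 mm below.
- blue_bin_center (a point): centre of the blue bin, 50 mm above its underside; the same moulding as the yellow one, axes too, filled with bolts, 0.45 kg, loose in the row. Its walls, key and slot are 34 mm high: the yellow bin comes free of them when raised more than 34 mm, and only upwards.
- green_bin_center (a point): centre of the green bin, 50 mm above its underside; the same as the blue one.
- row (a point): middle of the row, on the fixed rack's tray, 6 mm above the bench; z up, y along the row, +x away from the robot. Bins stand at x = 0, y = -88, 0 and +88 mm, undersides at z = 0. Grey end keepers, 34 mm high, with the same key and slot, at y = -165 to -143 and 143 to 165 mm. Uprights 36 (x) by 30 (y) mm, 225 mm high, at x = -15, y = -185 and 185 mm.
- beam (a point): middle of the lower rear edge of the fixed red beam, which crosses over the row's robot-side half; 5 mm beyond the middle of the tabs (x) and 69 mm above their tops; axes as the row's. The beam reaches from here 40 mm to -x, 50 mm up and 205 mm to each side. An upright gripper on a tab would hit it: lean the tool, fingers pointing down and back to -x, wrist beyond to +x.
- seat (a point): middle of the fixed weighing stand's flat top, 110 (x) by 120 (y) mm, 30 mm above the bench; z up. 10 mm steel dowel pins at y = -20 and +20 mm, x = 0, 17 mm tall, the upper 7 mm tapering to 4 mm. A black readout box, 40 mm high, is at x = -100 to -70 mm. A seated bin has its underside at z = 0 and its y axis along this y axis, either way round.
- tape_roll: loose roll of brown tape lying flat, 90 mm across, 24 mm high, origin at the centre of its underside; bystander
- cleaner: loose white bottle with an orange cap, 60 mm across, 150 mm high, origin at the centre of its underside; bystander

How it is judged:
By the outcome, as a careful person would: the job done as asked, in the order asked, and still so for the second after the job is handed in, with the robot touching nothing.
It also fails if it takes over 56 s, if anything falls off the work surface, if the arm or the gripper's body presses on something with over 40 N, if the wrist force passes 120 N, or if a joint passes its speed limit or range.

ROBOT

A 7-joint arm with a two-finger parallel gripper is mounted at the origin on the work surface. World frame = base frame: x ahead of the robot, y to its left, z up, the work surface at z = 0. Lengths are in m, angles in rad, forces in N, time in s.
With the tool pointing down it reaches from about 0.4 to 0.85 m from the base axis. Payload 4.5 kg.
Tool frame: the origin (TCP) lies midway between the tips of the shut fingers; the grasp point (between the pads) lies ctrl.tcp_to_grasp behind it (ctrl.tcp_to_grasp is the distance from the TCP to the grasp point, in m); x points along the fingers, z is the direction in which the jaws open and shut, and the axes are right-handed (so a half turn about x gives the same grasp; the last joint's range is limited). The gripper opens to 85 mm and grips with 20 to 120 N. Pads are 22 mm wide; open, the fingers measure 114 mm over their backs; the gripper's body (76 mm by 85 mm) begins 54 mm behind the grasp point. The pads swing forward as they close: fully open they stand 13 mm farther back than shut.
Start: joints at [1.353, 0.689, -0.195, 1.565, 0.157, 0.902, -0.215], TCP at [0.156, -0.605, 0.231] pointing down, gripper open.
Joint ranges: [-3.01, 3.01], [-0.46, 2.08], [-1.47, 1.51], [0.13, 2.56], [-1, 4.14], [0.04, 2.09], [-2.66, 2.66]. Speed limits (rad/s): [2.57, 2.57, 3.14, 3.14, 3.14, 3.14, 3.14].

INTERFACE

Orientations are given as [roll, pitch, yaw] about the fixed x, y, z axes, in that order (R = Rz(yaw) Ry(pitch) Rx(roll)).
In Python, from cell import ctrl gives the robot as it stands. The module is installed in compiled form; this text tells all that it offers.
- The arm moves only by the tool step_arm, never from a script. Its argument "steps" is a list of rows, each a list of 6 numbers: the shift along the tool's x, y, z in cm, then the turn, a rotation vector about the tool's x, y, z in rad. In form: [[x, y, z, wx, wy, wz], ...]. A call has 1 to 5 rows; each row is the pose to reach, as a shift and turn from the pose commanded when the call began, along the tool's axes at that moment; what a row does not reach only later rows make up. A row lasts 1/12 s, in which the tool goes at most 41.7 mm and 7.16 degrees, less where a joint would pass 70% of its speed; a pose out of reach is approached as far as the arm can. A call with a gripper value outside its range is refused whole. "hand" is the finger opening in cm, from 0 to 8.54, set as the call begins (left out, the last holds). The fingers move at their own pace and stop on an object; "force" is the grip in N (left out, the last holds). Time passes only in rows, so rows that repeat a pose let the fingers close. It gives the time, the measured TCP pose, the force and the opening at its end, in the units of the state.
- ctrl.get_state(): the state, without advancing time (a new reading comes with each control period).
- ctrl.grab_frame(name): name is "scene" or "top" or "wrist"; returns a dict with "img" (384x512x3 uint8, red, green, blue), "fx", "fy", "cx", "cy" (pixels), "origin" and "rotation" of the camera in the world; the wrist camera has in their place "T_tool_cam" (4x4, takes a point from camera to tool coordinates, whose origin is the TCP and whose axes are the tool frame's). Camera axes: x right, y down, z forward; pixel columns grow to the right and rows downward; lengths in m; the calibration is good to about 2 mm. A picture is of the moment at which its call begins: read the wrist's pose just before it. There is no depth.
- ctrl.close_job(): hands the job in, once; it reports no verdict.
The state is a dict: "time": time; "joint_positions": joint angles; "qd": joint speeds; "effort": joint torques, N m; "ee_pos": TCP position; "eef_rot": TCP orientation; "force": force on the tool from outside, world axes, zero at the start; "ft_torque": the same for the moment, N m; "finger_gap": finger opening in m.
Only numpy, scipy, OpenCV 4.12 (cv2) and the standard library are available. Lean on these libraries where they do the work, as an engineer would, in place of code of your own. Each camera call takes 0.05 s, during which the arm holds its last target.

## Working session

There is one attempt and no reset: what is moved stays moved. The work goes in short steps, Python scripts to look and compute and a tool call to move; the robot and the scene stay as the last step left them, time stands still between calls to the robot, and variables do not carry over. Pictures are saved under pics/ and viewed, and the job is handed in when it is done.

Besides the shell and the picture viewer there is one more tool, called after "Emit:" in YAML: its name, and indented under it one key for each argument. step_arm: Moves the arm, as the interface text tells. Its arguments: {"type":"object","properties":{"steps":{"type":"array","items":{"type":"array","items":{"type":"number"}}},"hand":{"type":"number"},"force":{"type":"number"}},"required":["steps"]}

```bash
mkdir -p pics; python3 - <<'E'
from cell import ctrl
import cv2,json
s=ctrl.get_state();print({k:(v.tolist() if hasattr(v,'tolist') else v) for k,v in s.items()});print(ctrl.tcp_to_grasp)
for n in ["scene","top","wrist"]:
    f=ctrl.grab_frame(n);cv2.imwrite(f"pics/{n}0.png",f["img"][:,:,::-1])
    print(n,{k:(v.tolist() if hasattr(v,'tolist') else v) for k,v in f.items() if k!="img"})
E
```

```text
{'time': 0.0, 'joint_positions': [1.3527916467811338, 0.6900189200330185, -0.19452657243615407, 1.5663921132739718, 0.15730883733677947, 0.902508593919146, -0.2150703954981324], 'qd': [0.000964869188370205, 0.0003424727036674188, -0.0007240389363408096, 0.0005318466568924329, 0.0015957586636786525, -0.00036928587523120095, -0.0008730055283796032], 'effort': [0.000729186231183121, -53.96231532096863, -1.2665000930428505, -15.854841470718384, 0.00908146204892546, 0.0094708485994488, 1.922815613397688e-06], 'ee_pos': [0.15550347348694435, -0.604642215074794, 0.2304497723901553], 'eef_rot': [-3.0695768500540463, 1.5688636572889405, 1.8947519377911533], 'force': [0.6063372380102677, 1.031642927951613, 0.6419079299284395], 'ft_torque': [-0.012457228973784174, 0.02049426753216836, 0.03619211253946988], 'finger_gap': 0.08529122845174077}
0.0187
scene {'fx': 451.2337106818416, 'fy': 451.2337106818416, 'cx': 256.6475903890069, 'cy': 191.24015037051464, 'origin': [1.1143805372113378, 0.9106299509364273, 0.8239036715780504], 'rotation': [-2.1247971943131785, 0.015813690587809015, 2.6479447753293077]}
top {'fx': 456.8171934854028, 'fy': 456.8171934854028, 'cx': 259.888226831991, 'cy': 194.4824436267666, 'origin': [0.4787501056019922, -0.08204500261577594, 1.5049048703879702], 'rotation': [-3.0686379297266027, 0.01350294135261132, -1.5983694332954435]}
wrist {'fx': 268.1863494121648, 'fy': 268.1863494121648, 'cx': 257.2280135469242, 'cy': 190.24560072885117, 'T_tool_cam': [[0.0011659956715269937, -0.28502319218318894, 0.9585199113069045, -0.14241159672975404], [-0.0017686919629603302, -0.9585196514245765, -0.2850209633722497, 0.07198596866585104], [0.999997756088898, -0.0013629932538793959, -0.0016217479939064049, 0.00043837671980340165], [0.0, 0.0, 0.0, 1.0]]}
```

View pics/scene0.png

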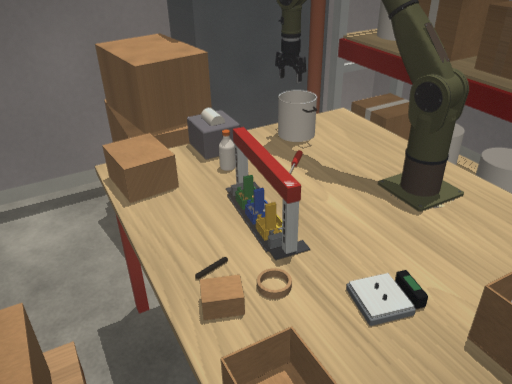

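View pics/top0.png

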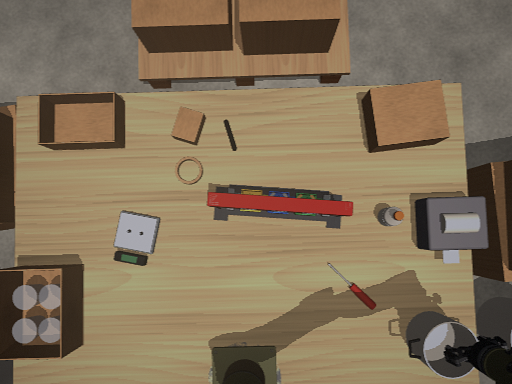

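View pics/wrist0.png

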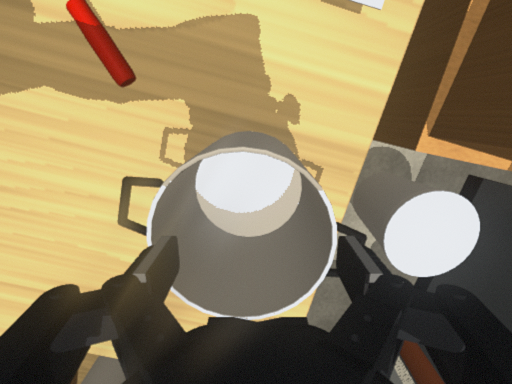

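```bash
cat > h.py <<'E'
from cell import ctrl
import cv2,numpy as np,pickle
from scipy.spatial.transform import Rotation as R
def rot(e): return R.from_euler('xyz',e).as_matrix()
def grab(n,save=None):
    s=ctrl.get_state()
    f=ctrl.grab_frame(n)
    if n=="wrist":
        T=np.eye(4);T[:3,:3]=rot(s["eef_rot"]);T[:3,3]=s["ee_pos"]
        C=T@np.array(f["T_tool_cam"])
    else:
        C=np.eye(4);C[:3,:3]=rot(f["rotation"]);C[:3,3]=f["origin"]
    f["C"]=C
    if save:
        cv2.imwrite(f"pics/{save}.png",f["img"][:,:,::-1]);pickle.dump(f,open(f"pics/{save}.pkl","wb"))
    return f
def load(save): return pickle.load(open(f"pics/{save}.pkl","rb"))
def proj(f,P):
    P=np.atleast_2d(P);p=(P-f["C"][:3,3])@f["C"][:3,:3]
    return np.c_[f["fx"]*p[:,0]/p[:,2]+f["cx"],f["fy"]*p[:,1]/p[:,2]+f["cy"]]
def onplane(f,uv,z):
    d=f["C"][:3,:3]@np.array([(uv[0]-f["cx"])/f["fx"],(uv[1]-f["cy"])/f["fy"],1]);o=f["C"][:3,3]
    return o+d*(z-o[2])/d[2]
def crop(f,x0,y0,x1,y1,k,name):
    im=f["img"][y0:y1,x0:x1,::-1];cv2.imwrite(f"pics/{name}.png",cv2.resize(im,None,fx=k,fy=k,interpolation=cv2.INTER_CUBIC))
E
python3 - <<'E'
from h import *
f=grab("scene","s0");crop(f,200,120,330,270,4,"s0a");crop(f,330,260,450,340,6,"s0b")
t=grab("top","t0");crop(t,195,170,365,240,4,"t0a");crop(t,100,200,180,280,6,"t0b")
for uv in [(208,199),(352,208),(352,215),(208,204)]: print(onplane(t,uv,.225))
for uv in [(128.5,231.5),(142,234)]: print(onplane(t,uv,.047))
for uv in [(377,285.5),(385.5,297.5)]: print(onplane(f,uv,.047))
E
```

```text
[0.56417585 0.07885761 0.225     ]
[ 0.52750671 -0.32375056  0.225     ]
[ 0.5079633  -0.32292473  0.225     ]
[0.5501028  0.07912898 0.225     ]
[0.4793004  0.35745574 0.047     ]
[0.47015875 0.31427115 0.047     ]
[0.48227587 0.32782086 0.047     ]
[0.4918429 0.3684986 0.047    ]
```

View pics/s0a.png

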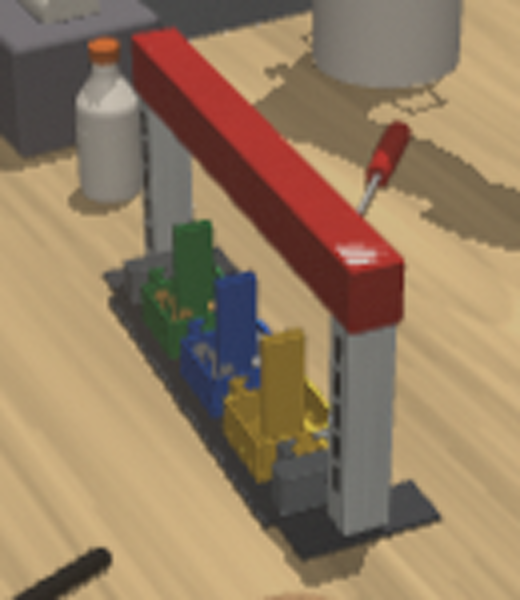

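View pics/s0b.png

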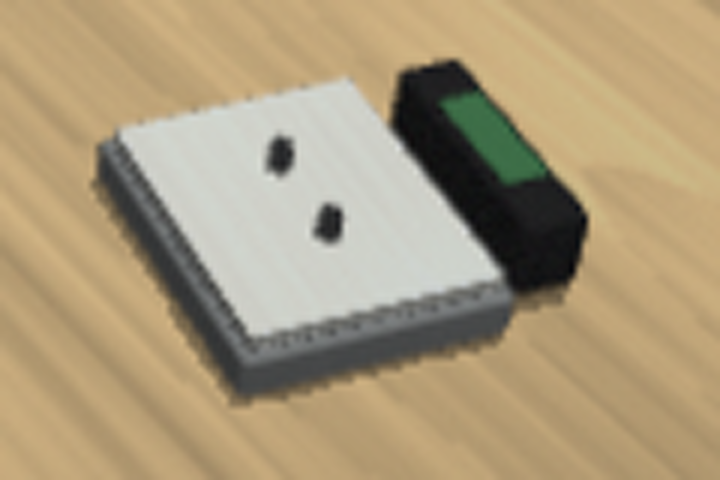

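View pics/t0a.png

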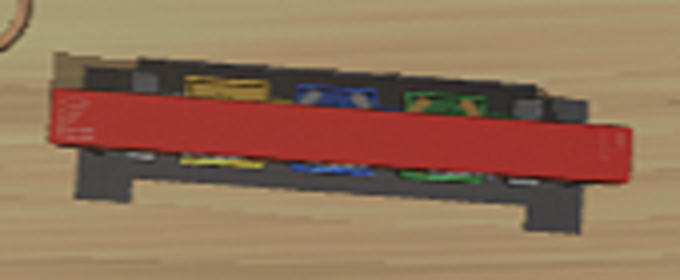

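View pics/t0b.png

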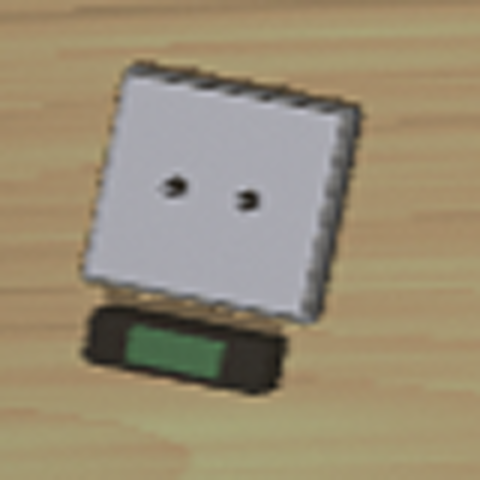

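```bash
cat > fit.py <<'E'
from h import *
from scipy.optimize import least_squares
def fit(obs,z0,x0,zfree=False):
    # obs: list of (frame, [(localpt),(uv)])
    def W(p,L):
        c,s=np.cos(p[2]),np.sin(p[2]);L=np.array(L)
        return np.c_[p[0]+c*L[:,0]-s*L[:,1],p[1]+s*L[:,0]+c*L[:,1],z0+(p[3] if zfree else 0)+L[:,2]]
    def r(p): return np.concatenate([(proj(f,W(p,L))-np.array(U)).ravel() for f,L,U in obs])
    q=least_squares(r,list(x0)+([0] if zfree else []),loss='soft_l1')
    return q.x,[(proj(f,W(q.x,L))-np.array(U)).round(1).tolist() for f,L,U in obs],W
if __name__=="__main__":
    s=load("s0");t=load("t0")
    def sa(l): return [(a/4+200-.4,b/4+120-.4) for a,b in l]
    def ta(l): return [(a/4+195-.4,b/4+170-.4) for a,b in l]
    bS=[(5,205,219),(-35,205,219),(5,205,169),(-35,205,169),(5,-205,219),(-35,-205,219)]
    uS=sa([(345,275),(402,265),(348,333),(400,325),(133,40),(180,30)])
    bT=[(5,205,219),(-35,205,219),(5,-205,219),(-35,-205,219)]
    uT=ta([(52,88),(50,143),(632,127),(629,183)])
    for o in ([(s,np.array(bS)/1e3,uS)],[(t,np.array(bT)/1e3,uT)],[(s,np.array(bS)/1e3,uS),(t,np.array(bT)/1e3,uT)]):
        print(*fit(o,.006,[.53,-.12,-.09])[:2])
    def sb(l): return [(a/6+330-.4,b/6+260-.4) for a,b in l]
    def tb(l): return [(a/6+100-.4,b/6+200-.4) for a,b in l]
    pS=[(0,-20,17),(0,20,17),(55,-60,0),(-55,-60,0),(55,60,0),(-55,60,0)]
    vS=sb([(283,138),(330,207),(115,128),(347,80),(250,340),(505,285)])
    pT=[(0,-20,17),(0,20,17),(55,60,0),(55,-60,0),(-55,60,0),(-55,-60,0)]
    vT=tb([(248,200),(176,187),(135,68),(345,106),(88,277),(308,318)])
    for o in ([(s,np.array(pS)/1e3,vS)],[(t,np.array(pT)/1e3,vT)],[(s,np.array(pS)/1e3,vS),(t,np.array(pT)/1e3,vT)]):
        print(*fit(o,.03,[.48,.34,-.2])[:2])
E
python3 fit.py
```

```text
[ 0.56408614 -0.12466212 -0.11122874] [[[0.4, -0.0], [0.3, -0.7], [-0.7, 1.9], [0.1, 0.6], [0.0, -1.3], [-0.3, -0.8]]]
[ 0.56108335 -0.12318973 -0.09628236] [[[-0.3, -0.2], [-0.9, 0.2], [0.5, -0.1], [0.5, 0.2]]]
[ 0.56332615 -0.12425004 -0.1072634 ] [[[1.0, -0.1], [0.9, -0.8], [-0.1, 1.8], [0.7, 0.5], [0.0, -1.3], [-0.2, -0.8]], [[0.2, -1.8], [-0.6, -1.4], [0.9, -0.1], [0.7, 0.1]]]
[ 0.48076331  0.33972059 -0.22725968] [[[0.0, 0.2], [0.3, -0.1], [-0.3, 0.4], [0.5, 0.1], [-0.3, 0.0], [-0.2, -0.7]]]
[ 0.47796136  0.33759359 -0.20887727] [[[-0.1, -0.0], [-0.3, -0.2], [-0.6, 0.7], [0.6, 1.0], [0.4, -0.6], [0.1, -0.7]]]
[ 0.47938685  0.33850367 -0.21858794] [[[0.1, -0.3], [0.5, -0.6], [-0.3, 0.1], [0.3, -0.4], [0.1, -0.5], [-0.1, -1.4]], [[-0.4, -0.4], [-0.6, -0.7], [-0.7, 0.1], [0.4, 0.8], [-0.0, -1.2], [-0.4, -0.9]]]
```

```bash
cat > fk.py <<'E'
from h import *
from scipy.optimize import least_squares
al=np.array([0,-1,1,1,1,1,-1])*np.pi/2;aa=[0,0,0,.0525,.0775,0,.076];dd=[.267,0,.293,0,.3425,0,.097]
def fk(q,all=False):
    T=np.eye(4);o=[]
    for i in range(7):
        ca,sa,c,s=np.cos(al[i]),np.sin(al[i]),np.cos(q[i]),np.sin(q[i])
        T=T@np.array([[c,-s,0,aa[i]],[s*ca,c*ca,-sa,-dd[i]*sa],[s*sa,c*sa,ca,dd[i]*ca],[0,0,0,1]]);o.append(T.copy())
    return o if all else T
E
python3 - <<'E'
from fk import *
s=ctrl.get_state();T=fk(s["joint_positions"]);E=np.eye(4);E[:3,:3]=rot(s["eef_rot"]);E[:3,3]=s["ee_pos"]
print(np.round(np.linalg.inv(T)@E,4))
E
```

```text
[[ 1.1500e-02  4.8370e-01 -8.7520e-01 -1.1564e+00]
 [ 8.0000e-04  8.7520e-01  4.8370e-01  2.2840e-01]
 [ 9.9990e-01 -6.2000e-03  9.7000e-03 -1.1800e-02]
 [ 0.0000e+00  0.0000e+00  0.0000e+00  1.0000e+00]]
```

```bash
python3 - <<'E'
from fk import *
s=ctrl.get_state();T=fk(s["joint_positions"]);E=np.eye(4);E[:3,:3]=rot(s["eef_rot"]);E[:3,3]=s["ee_pos"]
print(T[:3,3], np.arctan2(T[1,3],T[0,3]), np.hypot(*T[:2,3]),np.hypot(*E[:2,3]),np.arctan2(E[1,3],E[0,3]))
for phi in [np.arctan2(E[1,3],E[0,3])-np.arctan2(T[1,3],T[0,3])]:
    B=np.eye(4);B[:3,:3]=R.from_euler('z',phi).as_matrix()
    print(phi,np.round(np.linalg.inv(B@T)@E,4))
E
```

```text
[0.22401739 0.57156839 0.20690009] 1.197262213317168 0.6139008249355312 0.6247382503127087 -1.3190094863631658
-2.516271699680334 [[ 1.000e-02  1.201e-01  9.927e-01  1.050e-02]
 [ 1.100e-03 -9.928e-01  1.201e-01  1.300e-03]
 [ 9.999e-01 -1.000e-04 -1.010e-02 -2.410e-02]
 [ 0.000e+00  0.000e+00  0.000e+00  1.000e+00]]
```

```bash
cat > rel.py <<'E'
from h import *
import sys
def cur():
    s=ctrl.get_state();E=np.eye(4);E[:3,:3]=rot(s["eef_rot"]);E[:3,3]=s["ee_pos"];return s,E
def target(g,psi,th,flip=False):
    """g: grasp point (world), returns TCP pose"""
    X=np.array([np.cos(psi),np.sin(psi),0]);Y=np.array([-np.sin(psi),np.cos(psi),0]);Z=np.array([0,0,1.])
    x=-np.sin(th)*X-np.cos(th)*Z;z=Y if flip else -Y
    T=np.eye(4);T[:3,:3]=np.c_[x,np.cross(z,x),z];T[:3,3]=np.array(g)+x*ctrl.tcp_to_grasp;return T
def show(T):
    s,E=cur();D=np.linalg.inv(E)@T;rv=R.from_matrix(D[:3,:3]).as_rotvec()
    print("t",round(s["time"],2),"rel cm",(D[:3,3]*100).round(2).tolist(),"rv",rv.round(3).tolist(),"|",round(np.linalg.norm(D[:3,3])*1e3,1),"mm",np.degrees(np.linalg.norm(rv)).round(2),"deg")
    print("q",np.round(s["joint_positions"],3).tolist(),"p",np.round(s["ee_pos"],4).tolist(),"F",np.round(s["force"],1).tolist(),"gap",round(s["finger_gap"],4))
    with open("log.txt","a") as f: f.write(repr((list(s["joint_positions"]),list(s["ee_pos"]),list(s["eef_rot"])))+"\n")
E
python3 - <<'E'
from rel import *
s,E=cur();print(E.round(3))
show(target([.156,-.605,.40],-1.3,0));show(target([.156,-.605,.40],-1.3,0,True))
E
```

```text
[[-0.     0.968  0.249  0.156]
 [ 0.001  0.249 -0.968 -0.605]
 [-1.    -0.    -0.001  0.231]
 [ 0.     0.     0.     1.   ]]
t 0.25 rel cm [-15.04, 0.04, -0.01] rv [1.552, -0.001, 0.001] | 150.4 mm 88.91 deg
q [1.353, 0.69, -0.195, 1.566, 0.157, 0.903, -0.215] p [0.1556, -0.605, 0.2309] F [0.5, -0.7, -1.2] gap 0.0856
t 0.25 rel cm [-15.04, 0.04, -0.01] rv [-1.59, -0.001, -0.001] | 150.4 mm 91.09 deg
q [1.353, 0.69, -0.195, 1.566, 0.157, 0.903, -0.215] p [0.1556, -0.605, 0.2309] F [0.5, -0.7, -1.2] gap 0.0856
```

Emit:
step_arm:
  steps:
    - [-4, 0, 0, 0, 0, 0]
    - [-8, 0, 0, 0, 0, 0]
    - [-12, 0, 0, 0, 0, 0]
    - [-15, 0, 0, 0, 0, 0]

```text
time: 0.58
ee_pos: [0.156, -0.6058, 0.3848]
eef_rot: [0.141, 1.567, -1.178]
force: [0.6, -0.7, -0.5]
finger_gap: 0.0855
```

```bash
python3 - <<'E'
from rel import *
for fl in (False,True):
  show(target([.5,-.30,.42],-.1,0.3,fl));
  show(target([.76,-.03,.22],-.1,1,fl));
E
```

```text
t 0.58 rel cm [-1.78, 40.41, -21.23] rv [0.349, 0.056, -0.298] | 456.9 mm 26.48 deg
q [1.356, 0.557, -0.207, 1.332, 0.114, 1.261, -0.174] p [0.156, -0.6058, 0.3848] F [0.6, -0.7, -0.5] gap 0.0855
t 0.58 rel cm [17.38, 71.35, -41.32] rv [0.32, 0.179, -0.99] | 842.7 mm 60.51 deg
q [1.356, 0.557, -0.207, 1.332, 0.114, 1.261, -0.174] p [0.156, -0.6058, 0.3848] F [0.6, -0.7, -0.5] gap 0.0855
t 0.58 rel cm [-1.78, 40.41, -21.23] rv [-2.762, 0.419, 0.079] | 456.9 mm 160.1 deg
q [1.356, 0.557, -0.207, 1.332, 0.114, 1.261, -0.174] p [0.156, -0.6058, 0.3848] F [0.6, -0.7, -0.5] gap 0.0855
t 0.58 rel cm [17.38, 71.35, -41.32] rv [-2.478, 1.355, 0.245] | 842.7 mm 162.43 deg
q [1.356, 0.557, -0.207, 1.332, 0.114, 1.261, -0.174] p [0.156, -0.6058, 0.3848] F [0.6, -0.7, -0.5] gap 0.0855
```

Emit:
step_arm:
  steps:
    - [0, 3.6, -1.9, 0.04, 0, -0.03]
    - [0, 7.2, -3.8, 0.08, 0, -0.06]
    - [0, 10.8, -5.7, 0.12, 0, -0.09]
    - [0, 14.4, -7.6, 0.16, 0, -0.12]
    - [0, 18, -9.5, 0.2, 0, -0.15]

```text
time: 1.0
ee_pos: [0.3073, -0.4669, 0.3816]
eef_rot: [-1.464, 1.42, -2.986]
force: [0.7, 0.4, 0.3]
finger_gap: 0.0852
```

```bash
python3 - <<'E'
from rel import *
show(target([.5,-.30,.42],-.1,0.3));
show(target([.76,-.03,.35],-.1,1));
E
```

```text
t 1.0 rel cm [-5.2, 18.97, -15.75] rv [0.143, 0.049, -0.151] | 252.0 mm 12.24 deg
q [0.909, 0.486, -0.133, 1.483, 0.193, 1.271, -0.798] p [0.3073, -0.4669, 0.3816] F [0.7, 0.4, 0.3] gap 0.0852
t 1.0 rel cm [-3.39, 45.86, -41.65] rv [0.121, 0.098, -0.849] | 620.4 mm 49.48 deg
q [0.909, 0.486, -0.133, 1.483, 0.193, 1.271, -0.798] p [0.3073, -0.4669, 0.3816] F [0.7, 0.4, 0.3] gap 0.0852
```

Emit:
step_arm:
  steps:
    - [-1, 3.2, -2.5, 0.03, 0.01, -0.06]
    - [-2, 6.4, -5, 0.06, 0.02, -0.12]
    - [-3, 9.6, -7.5, 0.08, 0.03, -0.18]
    - [-4, 12.8, -10, 0.1, 0.04, -0.24]
    - [-5, 16, -12.5, 0.12, 0.05, -0.3]

```text
time: 1.42
ee_pos: [0.466, -0.3332, 0.4057]
eef_rot: [-1.563, 1.12, 3.072]
force: [1.3, -0.9, -0.2]
finger_gap: 0.0853
```

```bash
python3 - <<'E'
from rel import *
show(target([.76,-.03,.35],-.1,1));
E
```

```text
t 1.42 rel cm [-5.24, 25.7, -32.54] rv [0.015, 0.018, -0.549] | 418.0 mm 31.51 deg
q [0.48, 0.698, -0.078, 1.082, 0.201, 1.788, -1.238] p [0.466, -0.3332, 0.4057] F [1.3, -0.9, -0.2] gap 0.0853
```

```bash
cat > km.py <<'E'
from h import *
from scipy.optimize import least_squares
import itertools
def Rz(a): return R.from_euler('z',a).as_matrix()
def Ry(a): return R.from_euler('y',a).as_matrix()
M0=np.array([[0,0,1],[0,-1,0],[1,0,0.]]) # placeholder
def fk(q,p,sg,pts=False):
    # p: h,L1,L2,L3,a3(elbow x offset before),a4(after),a5 (wrist)
    h,L1,L2,L3,e1,e2,w=p
    A=Rz(sg[0]*q[0]);o=np.array([0,0,h]);P=[o]
    A=A@Ry(q[1]);A=A@Rz(sg[1]*q[2]);o=o+A@[e1,0,L1];P.append(o)
    A=A@Ry(q[3]);o=o+A@[e2,0,0];A=A@Rz(sg[2]*q[4]);o=o+A@[0,0,L2];P.append(o)
    A=A@Ry(q[5]);o=o+A@[w,0,0];A6=A;A=A@Rz(sg[3]*q[6]);o=o+A@[0,0,L3];P.append(o)
    return (o,A,P) if pts else (o,A)
def data():
    D=[eval(l) for l in open("log.txt")];u=[]
    for d in D:
        if not any(np.allclose(d[0],x[0],atol=2e-3) for x in u): u.append(d)
    return u
if __name__=="__main__":
    D=data();print(len(D))
    for sg in itertools.product([1,-1],repeat=4):
        def r(p):
            return np.concatenate([np.r_[fk(d[0],p[:7],sg)[0]-d[1],.2*(fk(d[0],p[:7],sg)[1][:,2]-rot(d[2])[:,0])] for d in D]+[1e-3*(p-np.array([.3,.42,.4,.3,0,0,0]))])
        q=least_squares(r,[.3,.42,.4,.3,0,0,0]);print(sg,round(q.cost*1e6,2),q.x.round(4),np.abs(r(q.x)[:-7]).max().round(4))
E
python3 km.py
```

```text
4
(1, 1, 1, 1) 44897.27 [-0.3617 -2.8147  0.2539 -2.9405  0.9718 -0.8335  0.3361] 0.1554
(1, 1, 1, -1) 44897.27 [-0.3617 -2.8147  0.2539 -2.9405  0.9718 -0.8335  0.3361] 0.1554
(1, 1, -1, 1) 269783.54 [1.9766 1.6719 0.4784 0.9987 0.1381 2.0934 0.797 ] 0.4952
(1, 1, -1, -1) 269783.54 [1.9766 1.6719 0.4784 0.9987 0.1381 2.0934 0.797 ] 0.4952
(1, -1, 1, 1) 26059.14 [-0.5257 -1.0715 -0.0836 -2.1835  1.2224 -0.223   1.003 ] 0.1177
(1, -1, 1, -1) 26059.14 [-0.5257 -1.0715 -0.0836 -2.1835  1.2224 -0.223   1.003 ] 0.1177
(1, -1, -1, 1) 292835.02 [-0.3588  2.8492  0.4377  0.7576 -1.1509  1.6003  0.6701] 0.4496
(1, -1, -1, -1) 292835.02 [-0.3588  2.8492  0.4377  0.7576 -1.1509  1.6003  0.6701] 0.4496
(-1, 1, 1, 1) 13091.55 [-0.1735  0.5232  0.189  -0.0248  0.2111 -0.2674  0.161 ] 0.0715
(-1, 1, 1, -1) 13091.55 [-0.1735  0.5232  0.189  -0.0248  0.2111 -0.2674  0.161 ] 0.0715
(-1, 1, -1, 1) 10640.16 [-0.1625  0.34    0.4428  0.0508 -0.4293 -0.2702 -0.2582] 0.0673
(-1, 1, -1, -1) 10640.16 [-0.1625  0.34    0.4428  0.0508 -0.4293 -0.2702 -0.2582] 0.0673
(-1, -1, 1, 1) 14270.64 [-0.1489  0.0714  0.2729 -0.2295  0.1194 -0.4362 -0.0069] 0.0761
(-1, -1, 1, -1) 14270.64 [-0.1489  0.0714  0.2729 -0.2295  0.1194 -0.4362 -0.0069] 0.0761
(-1, -1, -1, 1) 1291.75 [ 0.2694  0.8693  0.3389  0.4913 -0.0991  0.0924  0.0343] 0.0303
(-1, -1, -1, -1) 1291.75 [ 0.2694  0.8693  0.3389  0.4913 -0.0991  0.0924  0.0343] 0.0303
```

Emit:
step_arm:
  steps:
    - [-0.7, 2.6, -3.2, 0, 0, -0.06]
    - [-1.4, 5.2, -6.4, 0, 0, -0.12]
    - [-2.1, 7.8, -9.6, 0, 0, -0.18]
    - [-2.8, 10.4, -12.8, 0, 0, -0.24]
    - [-3.5, 13, -16, 0, 0, -0.3]

```text
time: 1.83
ee_pos: [0.5666, -0.2181, 0.3776]
eef_rot: [-1.567, 0.93, 3.067]
force: [-1.5, -0.5, -1.6]
finger_gap: 0.0851
```

```bash
python3 - <<'E'
from rel import *
show(target([.76,-.03,.35],-.1,1));
show(target([.70,-.04,.26],-.1,.9));
E
python3 km.py | grep "(-1, -1, -1, 1"
```

```text
t 1.83 rel cm [-6.73, 15.25, -20.3] rv [0.013, 0.018, -0.359] | 262.6 mm 20.61 deg
q [0.123, 0.968, 0.416, 0.739, -0.119, 2.087, -1.201] p [0.5666, -0.2181, 0.3776] F [-1.5, -0.5, -1.6] gap 0.0851
t 1.83 rel cm [4.07, 16.08, -18.85] rv [0.014, 0.017, -0.259] | 251.1 mm 14.9 deg
q [0.123, 0.968, 0.416, 0.739, -0.119, 2.087, -1.201] p [0.5666, -0.2181, 0.3776] F [-1.5, -0.5, -1.6] gap 0.0851
(-1, -1, -1, 1) 2244.57 [0.4765 0.832  0.3388 0.5583 0.0166 0.1472 0.0819] 0.0411
```

```bash
cat > km2.py <<'E'
from km import *
# general: world screw axes nominal at zero config; fit axes with regularisation
def fkg(q,p,nom):
    # successive: for i: rotate about axis n_i (perturbed), then translate t_i
    A=np.eye(3);o=np.zeros(3);k=0;P=[]
    for i in range(7):
        o=o+A@p[3*i:3*i+3];P.append(o)
        n=np.array(nom[i])+np.r_[p[24+3*i:27+3*i]];n=n/np.linalg.norm(n)
        A=A@R.from_rotvec(n*q[i]).as_matrix()
    P.append(o+A@p[21:24])
    return P,A@R.from_rotvec(p[45:48]).as_matrix()
nomT=np.zeros(24);nomT[2]=.33;nomT[8]=.42;nomT[14]=.4;nomT[23]=.3
def solve(sg,D,wt=1e-3,wa=3e-2):
    z=[0,0,1];y=[0,1,0]
    nom=[np.array(a)*s for a,s in zip([z,y,z,y,z,y,z],sg)]
    best=None
    for off in range(4):
        p0=np.r_[nomT,np.zeros(21),np.zeros(3)]
        M=np.c_[[0,0,1.],[1,0,0],[0,1,0]]  # tool x = z
        M=R.from_euler('z',off*np.pi/2).as_matrix()@M
        p0[45:48]=R.from_matrix(M).as_rotvec()
        def r(p):
            e=[]
            for d in D:
                P,A=fkg(d[0],p,nom);e.append(P[-1]-d[1]);e.append(.3*R.from_matrix(A.T@rot(d[2])).as_rotvec())
            return np.concatenate(e+[wt*(p[:24]-nomT)*10,wa*p[24:45]])
        q=least_squares(r,p0,max_nfev=60)
        n=6*len(D)
        if best is None or q.cost<best[0]: best=(q.cost,q.x,np.abs(q.fun[:n]).max(),nom)
    return best
if __name__=="__main__":
    D=data();res=[]
    for s in itertools.product([1,-1],repeat=3):
      for s7 in (1,-1):
        sg=[-1,1,s[0],1,s[1],s[2],s7]
        b=solve(sg,D);res.append((b[0],sg,b[2]))
    for x in sorted(res,key=lambda x:x[0])[:5]:print(x)
E
time python3 km2.py
```

```text
(np.float64(5.021988179727e-07), [-1, 1, -1, 1, -1, 1, -1], np.float64(6.76462694974377e-05))
(np.float64(0.0006472277037677801), [-1, 1, -1, 1, 1, 1, -1], np.float64(0.008222860644250913))
(np.float64(0.0006487844785637986), [-1, 1, 1, 1, 1, 1, -1], np.float64(0.007960975177280784))
(np.float64(0.0011485197833489052), [-1, 1, -1, 1, -1, 1, 1], np.float64(0.008228641974881773))
(np.float64(0.001162900008985819), [-1, 1, -1, 1, -1, -1, -1], np.float64(0.005924508025028149))
real	8m38.026s
user	22m58.314s
sys	0m1.360s
```

```bash
export OMP_NUM_THREADS=2; time python3 - <<'E'
from km2 import *
D=data();b=solve([-1,1,-1,1,-1,1,-1],D,1e-3,1e-1)
p=b[1];print(b[0],b[2]);print(p[:24].reshape(8,3).round(4));print((p[24:45].reshape(7,3)+b[3]).round(3));print(R.from_rotvec(p[45:]).as_matrix().round(3))
np.save("kp.npy",p)
E
```

```text
5.155537051006441e-07 5.686948191591101e-05
[[ 6.700e-03 -8.800e-03  3.266e-01]
 [-9.700e-03 -9.700e-03 -3.400e-03]
 [ 1.210e-02 -9.700e-03  4.780e-01]
 [-1.000e-04 -1.470e-02  5.800e-02]
 [-1.670e-02 -1.460e-02  3.706e-01]
 [ 5.300e-03  5.200e-03 -2.940e-02]
 [-3.000e-04  5.200e-03 -4.300e-03]
 [-5.000e-03 -1.050e-02  2.957e-01]]
[[-0.     0.001 -1.   ]
 [ 0.     1.    -0.001]
 [-0.     0.    -1.   ]
 [ 0.     1.     0.   ]
 [ 0.    -0.    -1.   ]
 [-0.     1.     0.   ]
 [-0.    -0.    -1.   ]]
[[-0.001  0.001 -1.   ]
 [ 0.     1.     0.001]
 [ 1.    -0.    -0.001]]
real	0m7.340s
user	0m10.626s
sys	0m0.211s
```

```bash
cat > ik.py <<'E'
from km2 import *
from rel import target
p=np.load("kp.npy");nom=[np.array(a)*s for a,s in zip([[0,0,1],[0,1,0]]*3+[[0,0,1]],[-1,1,-1,1,-1,1,-1])]
lo=np.array([-3.01,-.46,-1.47,.13,-1,.04,-2.66])+.01;hi=np.array([3.01,2.08,1.51,2.56,4.14,2.09,2.66])-.01
def F(q): return fkg(q,p,nom)
def ik(T,q0,w=1e-3):
    def r(q):
        P,A=F(q);return np.r_[P[-1]-T[:3,3],.3*R.from_matrix(A.T@T[:3,:3]).as_rotvec(),w*(q-q0)]
    s=least_squares(r,np.clip(q0,lo+1e-3,hi-1e-3),bounds=(lo,hi));return s.x,np.abs(s.fun[:6]).max()
E
cat > feas.py <<'E'
from ik import *
s=ctrl.get_state();q0=np.array(s["joint_positions"])
rng=np.random.default_rng(0)
g0=np.array([.571,-.036,.086])
for th in [.6,.7,.8,.9,1.0]:
  for nm,g in [("pre",g0+[.12*np.sin(th),-.01,.12*np.cos(th)]),("grasp",g0),("lift",g0+[0,0,.04])]:
    T=target(g,-.1,th);S=[]
    for k in range(12):
        qi=q0 if k==0 else np.clip(q0+rng.normal(0,.5,7),lo,hi)
        q,e=ik(T,qi)
        if e<2e-3: S.append((np.abs(q-q0).max(),q))
    if S:
        q=min(S,key=lambda a:a[0])[1];P,A=F(q);print(th,nm,len(S),q.round(2),"elbow",P[3].round(2),"wrist",P[5].round(2))
    else: print(th,nm,"none")
E
time python3 feas.py
```

```text
0.6 pre 12 [-0.1   1.16  0.36  0.9  -0.3   1.74 -1.47] elbow [0.49 0.01 0.53] wrist [ 0.8  -0.06  0.4 ]
0.6 grasp 12 [-0.31  1.26  0.77  1.28 -0.64  1.51 -1.13] elbow [0.49 0.11 0.49] wrist [ 0.73 -0.05  0.31]
0.6 lift 12 [-0.27  1.17  0.66  1.27 -0.53  1.51 -1.22] elbow [0.48 0.09 0.53] wrist [ 0.73 -0.05  0.35]
0.7 pre 12 [-0.07  1.26  0.35  0.7  -0.31  1.92 -1.5 ] elbow [ 0.51 -0.01  0.48] wrist [ 0.83 -0.06  0.38]
0.7 grasp 12 [-0.23  1.26  0.62  1.18 -0.51  1.58 -1.26] elbow [0.5  0.08 0.48] wrist [ 0.75 -0.05  0.29]
0.7 lift 12 [-0.23  1.21  0.61  1.18 -0.47  1.63 -1.27] elbow [0.49 0.07 0.51] wrist [ 0.75 -0.05  0.33]
0.8 pre none
0.8 grasp 12 [-0.2   1.31  0.57  1.07 -0.47  1.71 -1.3 ] elbow [0.51 0.06 0.46] wrist [ 0.77 -0.06  0.27]
0.8 lift 12 [-0.2   1.26  0.59  1.08 -0.45  1.75 -1.3 ] elbow [0.5  0.06 0.49] wrist [ 0.77 -0.06  0.31]
0.9 pre none
0.9 grasp 12 [-0.07  1.32  0.23  0.96 -0.23  1.79 -1.51] elbow [ 0.52 -0.01  0.45] wrist [ 0.79 -0.06  0.25]
0.9 lift 12 [-0.09  1.27  0.28  0.97 -0.25  1.84 -1.49] elbow [0.51 0.   0.48] wrist [ 0.79 -0.06  0.29]
1.0 pre none
1.0 grasp 12 [-0.01  1.37  0.07  0.84 -0.13  1.93 -1.61] elbow [ 0.52 -0.04  0.42] wrist [ 0.8  -0.06  0.22]
1.0 lift 12 [-0.05  1.32  0.2   0.87 -0.21  1.96 -1.54] elbow [ 0.52 -0.02  0.45] wrist [ 0.8  -0.06  0.26]
real	0m24.569s
user	0m24.562s
sys	0m0.124s
```

```bash
python3 - <<'E'
from ik import *
import rel
q0=np.array(ctrl.get_state()["joint_positions"]);g0=np.array([.571,-.036,.086])
for off in ([.08,0,.06],[.10,0,.08],[.12,0,.10]):
    q,e=ik(target(g0+off,-.1,.85),q0);print(off,q.round(2),e.round(4))
rel.show(target(g0+[.10,0,.10],-.1,.85));rel.show(target(g0+[.08,-.06,.18],-.1,.7))
E
```

```text
[0.08, 0, 0.06] [-0.02  1.38  0.16  0.52 -0.2   2.08 -1.61] 0.0056
[0.1, 0, 0.08] [-0.02  1.35  0.17  0.51 -0.21  2.08 -1.62] 0.0173
[0.12, 0, 0.1] [-0.03  1.33  0.17  0.49 -0.21  2.08 -1.62] 0.0291
t 1.83 rel cm [11.77, 18.25, -19.04] rv [0.015, 0.017, -0.209] | 288.9 mm 12.05 deg
q [0.123, 0.968, 0.416, 0.739, -0.119, 2.087, -1.201] p [0.5666, -0.2181, 0.3776] F [-1.5, -0.5, -1.6] gap 0.0851
t 1.83 rel cm [6.32, 12.53, -12.88] rv [0.016, 0.016, -0.059] | 190.5 mm 3.62 deg
q [0.123, 0.968, 0.416, 0.739, -0.119, 2.087, -1.201] p [0.5666, -0.2181, 0.3776] F [-1.5, -0.5, -1.6] gap 0.0851
```

```bash
python3 - <<'E'
from ik import *
q0=np.array([-.2,1.31,.3,1.07,-.3,1.75,-1.3]);g0=np.array([.574,-.036,.08])
for th in (.75,.8,.85):
  for off in ([.05,0,.0],[.06,0,.04],[.06,0,.06],[.08,0,.05],[.08,0,.08],[.06,.10,.06],[.06,.2,.06],[.06,.25,.1],[0,.3,.1]):
    q,e=ik(target(g0+off,-.1,th),q0);print(th,off,q.round(2),(e*1e3).round(1))
  for z in (.04,.1):
    q,e=ik(target([.481,.339,.11+z-.006],-.21,th),q0);print(th,"seat",z,q.round(2),(e*1e3).round(1))
E
```

```text
0.75 [0.05, 0, 0.0] [-0.1   1.35  0.38  0.82 -0.35  1.78 -1.47] 0.0
0.75 [0.06, 0, 0.04] [-0.1   1.32  0.38  0.76 -0.35  1.86 -1.48] 0.0
0.75 [0.06, 0, 0.06] [-0.1   1.3   0.38  0.76 -0.34  1.89 -1.48] 0.0
0.75 [0.08, 0, 0.05] [-0.07  1.37  0.38  0.59 -0.36  1.97 -1.52] 0.0
0.75 [0.08, 0, 0.08] [-0.07  1.33  0.38  0.59 -0.35  2.01 -1.52] 0.0
0.75 [0.06, 0.1, 0.06] [-0.21  1.3   0.36  0.75 -0.41  1.89 -1.61] 0.0
0.75 [0.06, 0.2, 0.06] [-0.31  1.33  0.33  0.65 -0.49  1.93 -1.77] 0.0
0.75 [0.06, 0.25, 0.1] [-0.35  1.33  0.31  0.53 -0.53  2.02 -1.88] 0.0
0.75 [0, 0.3, 0.1] [-0.47  1.2   0.32  0.88 -0.54  1.83 -1.85] 0.0
0.75 seat 0.04 [-0.62  1.12  0.3   1.24 -0.66  1.54 -1.89] 0.0
0.75 seat 0.1 [-0.62  1.04  0.32  1.23 -0.65  1.62 -1.93] 0.0
0.8 [0.05, 0, 0.0] [-0.09  1.39  0.37  0.75 -0.35  1.86 -1.48] 0.0
0.8 [0.06, 0, 0.04] [-0.08  1.36  0.38  0.68 -0.35  1.94 -1.5 ] 0.0
0.8 [0.06, 0, 0.06] [-0.08  1.34  0.38  0.69 -0.35  1.97 -1.5 ] 0.0
0.8 [0.08, 0, 0.05] [-0.06  1.41  0.37  0.5  -0.36  2.07 -1.54] 0.0
0.8 [0.08, 0, 0.08] [-0.03  1.36  0.18  0.5  -0.21  2.08 -1.61] 1.2
0.8 [0.06, 0
[... 435 characters left out ...]
35  1.94 -1.5 ] 0.0
0.85 [0.06, 0, 0.04] [-0.07  1.4   0.37  0.6  -0.35  2.03 -1.51] 0.0
0.85 [0.06, 0, 0.06] [-0.07  1.37  0.38  0.61 -0.35  2.05 -1.51] 0.0
0.85 [0.08, 0, 0.05] [-0.02  1.41  0.17  0.49 -0.21  2.08 -1.61] 5.8
0.85 [0.08, 0, 0.08] [-0.02  1.36  0.16  0.53 -0.2   2.08 -1.62] 8.4
0.85 [0.06, 0.1, 0.06] [-0.18  1.37  0.35  0.6  -0.43  2.05 -1.65] 0.0
0.85 [0.06, 0.2, 0.06] [-0.23  1.41  0.02  0.46 -0.3   2.08 -1.92] 0.2
0.85 [0.06, 0.25, 0.1] [-0.26  1.36 -0.12  0.46 -0.25  2.08 -2.05] 7.1
0.85 [0, 0.3, 0.1] [-0.44  1.26  0.3   0.77 -0.57  1.95 -1.88] 0.0
0.85 seat 0.04 [-0.59  1.16  0.28  1.18 -0.68  1.64 -1.91] 0.0
0.85 seat 0.1 [-0.59  1.09  0.29  1.17 -0.67  1.71 -1.94] 0.0
```

```bash
python3 - <<'E'
from ik import *
import rel
q0=np.array([-.05,1.2,.38,.6,-.3,2.0,-1.5])
for T in (target([.68,-.06,.26],-.1,.65),target([.67,-.06,.22],-.1,.7),target([.655,-.04,.14],-.1,.75)):
    q,e=ik(T,q0);print(q.round(2),e.round(4))
    rel.show(T)
E
```

```text
[-0.01  1.22  0.22  0.48 -0.21  2.08 -1.58] 0.0062
t 1.83 rel cm [5.24, 15.07, -16.7] rv [0.016, 0.015, -0.009] | 230.9 mm 1.39 deg
q [0.123, 0.968, 0.416, 0.739, -0.119, 2.087, -1.201] p [0.5666, -0.2181, 0.3776] F [-1.5, -0.5, -1.6] gap 0.0851
[-0.01  1.28  0.22  0.49 -0.21  2.08 -1.57] 0.0025
t 1.83 rel cm [9.04, 16.57, -16.63] rv [0.016, 0.016, -0.059] | 251.6 mm 3.62 deg
q [0.123, 0.968, 0.416, 0.739, -0.119, 2.087, -1.201] p [0.5666, -0.2181, 0.3776] F [-1.5, -0.5, -1.6] gap 0.0851
[-0.06  1.36  0.35  0.58 -0.33  1.99 -1.53] 0.0
t 1.83 rel cm [16.42, 19.93, -18.53] rv [0.016, 0.016, -0.109] | 317.9 mm 6.38 deg
q [0.123, 0.968, 0.416, 0.739, -0.119, 2.087, -1.201] p [0.5666, -0.2181, 0.3776] F [-1.5, -0.5, -1.6] gap 0.0851
```

Emit:
step_arm:
  steps:
    - [0.9, 3, -3.3, 0, 0, 0.03]
    - [1.8, 6, -6.6, 0, 0, 0.06]
    - [2.7, 9, -9.9, 0, 0, 0.09]
    - [4, 12, -13.2, 0.01, 0.01, 0.12]
    - [5.2, 15, -16.5, 0.01, 0.01, 0.12]

```text
time: 2.25
ee_pos: [0.66, -0.0794, 0.2647]
eef_rot: [-1.559, 1.061, 3.053]
force: [0.1, -0.7, 2.0]
finger_gap: 0.0856
```

```bash
python3 - <<'E'
from ik import *
import rel
rel.show(target([.66,-.045,.17],-.1,.7));rel.show(target([.655,-.04,.14],-.1,.75))
f=grab("scene","s1");crop(f,180,60,380,260,3,"s1a")
E
```

```text
t 2.25 rel cm [10.25, 3.96, -3.49] rv [-0.003, 0.005, -0.19] | 115.3 mm 10.89 deg
q [-0.044, 1.074, 0.376, 0.74, -0.273, 1.877, -1.456] p [0.66, -0.0794, 0.2647] F [0.1, -0.7, 2.0] gap 0.0856
t 2.25 rel cm [13.12, 4.86, -3.95] rv [-0.003, 0.005, -0.24] | 145.4 mm 13.75 deg
q [-0.044, 1.074, 0.376, 0.74, -0.273, 1.877, -1.456] p [0.66, -0.0794, 0.2647] F [0.1, -0.7, 2.0] gap 0.0856
```

View pics/s1a.png

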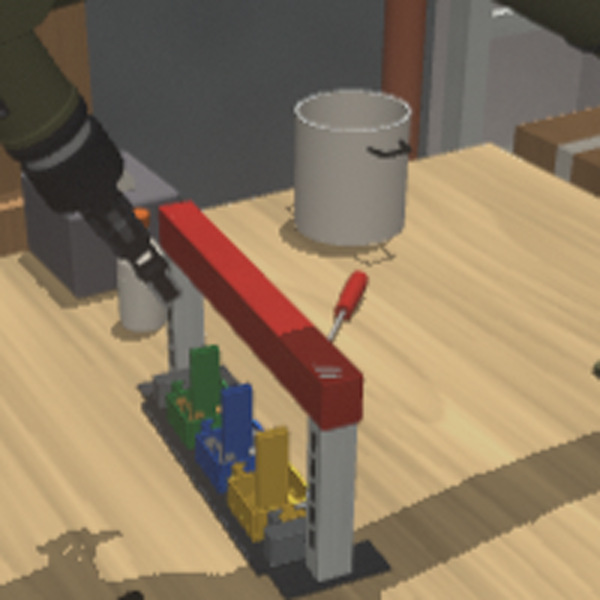

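Emit:
step_arm:
  steps:
    - [2.6, 1, -0.8, 0, 0, -0.06]
    - [5.2, 2, -1.6, 0, 0, -0.12]
    - [7.8, 3, -2.4, 0, 0, -0.18]
    - [10.4, 4, -3.2, 0, 0, -0.24]
    - [13, 4.8, -4, 0, 0, -0.24]

```text
time: 2.72
ee_pos: [0.6401, -0.0396, 0.1212]
eef_rot: [-1.563, 0.81, 3.049]
force: [1.5, 0.3, -1.8]
finger_gap: 0.0858
```

```bash
python3 - <<'E'
from ik import *
import rel
rel.show(target([.655,-.04,.14],-.1,.75))
f=grab("wrist","w1");crop(f,0,0,512,384,1.5,"w1a")
E
```

```text
t 2.72 rel cm [-0.52, -0.2, -0.11] rv [-0.003, 0.005, 0.011] | 5.7 mm 0.69 deg
q [-0.056, 1.346, 0.337, 0.61, -0.31, 1.979, -1.523] p [0.6401, -0.0396, 0.1212] F [1.5, 0.3, -1.8] gap 0.0858
```

View pics/w1a.png

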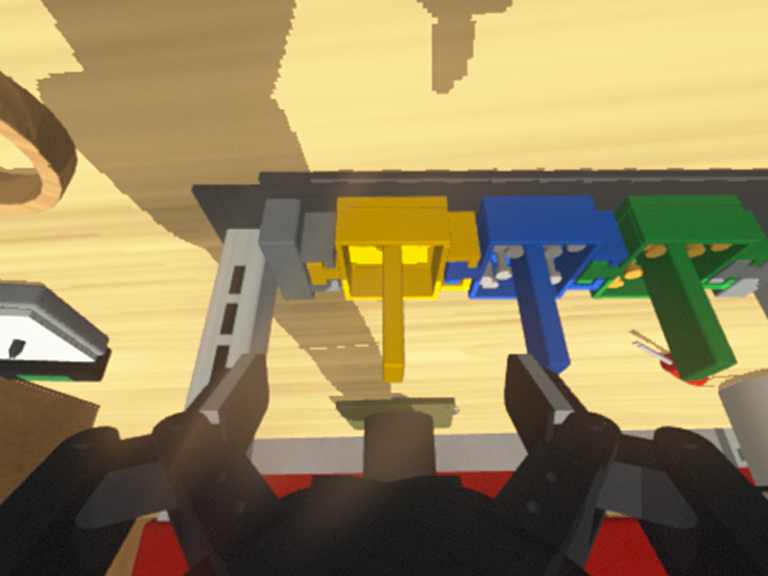

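```bash
python3 - <<'E'
from h import *
f=load("w1");crop(f,210,120,330,265,5,"w1b");crop(f,130,100,330,220,4,"w1c")
E
```

```text
(no output)
```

View pics/w1b.png

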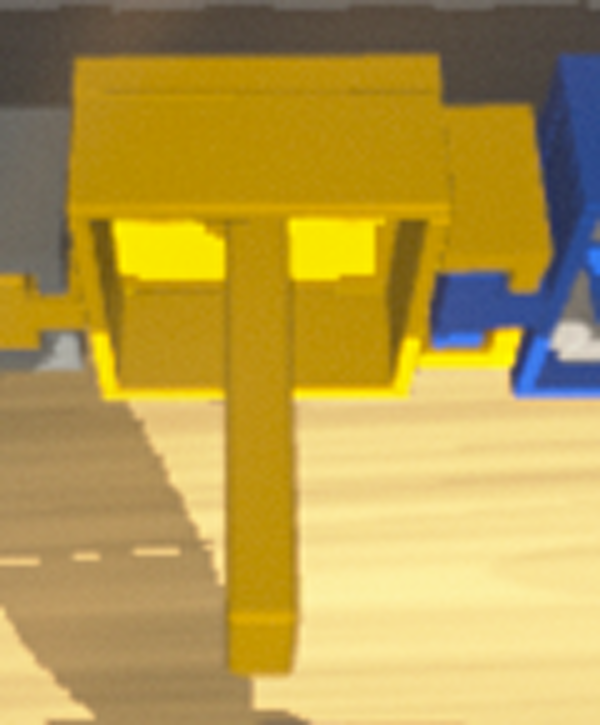

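```bash
cat > fitbin.py <<'E'
from fit import *
w=load("w1")
L=np.array([(16,6,100),(16,-6,100),(-16,6,100),(-16,-6,100),(35,33,34),(35,-33,34),(35,33,0),(35,-33,0),(-35,33,34),(-35,-33,34)])/1e3
U=[(a/5+210-.4,b/5+120-.4) for a,b in [(227,613),(298,613),(230,674),(293,672),(70,213),(449,213),(75,57),(440,57),(105,398),(410,397)]]
for zf in (False,True):
    a,b,_=fit([(w,L,U)],.006,[.571,-.036,-.1],zf);print(a.round(4),b)
E
python3 fitbin.py
```

```text
[ 0.5707 -0.037  -0.0956] [[[-0.3, 1.6], [0.8, 1.5], [-0.4, 1.0], [0.4, 1.3], [-1.0, -0.8], [1.1, -1.3], [0.2, -0.0], [-0.3, -0.5], [-0.4, 0.7], [0.1, 0.5]]]
[ 0.5675 -0.0368 -0.0953 -0.0022] [[[-0.2, 0.3], [0.6, 0.2], [-0.3, -0.3], [0.3, 0.0], [-0.4, -0.6], [0.4, -1.1], [0.8, 0.6], [-0.9, 0.2], [-0.0, 0.3], [-0.3, 0.2]]]
```

```bash
python3 - <<'E'
import rel
rel.show(rel.target([.573,-.037,.080],-.0955,.8))
E
```

```text
t 2.77 rel cm [8.99, -2.1, 0.63] rv [-0.004, 0.0, -0.033] | 92.6 mm 1.92 deg
q [-0.06, 1.347, 0.334, 0.622, -0.311, 1.972, -1.523] p [0.6374, -0.0368, 0.1171] F [-0.7, 2.1, -5.2] gap 0.0855
```

Emit:
step_arm:
  steps:
    - [2, -0.5, 0.3, 0, 0, -0.01]
    - [4.5, -1, 0.5, 0, 0, -0.02]
    - [6.5, -1.5, 0.6, 0, 0, -0.03]
    - [8.5, -2, 0.6, 0, 0, -0.03]
    - [8.9, -2.1, 0.6, 0, 0, -0.03]

```text
time: 3.18
ee_pos: [0.5622, -0.038, 0.0771]
eef_rot: [-1.563, 0.783, 3.048]
force: [0.5, -0.7, -0.5]
finger_gap: 0.0857
```

```bash
python3 - <<'E'
import rel
from h import *
rel.show(rel.target([.573,-.037,.080],-.0955,.8))
f=grab("wrist","w2");crop(f,0,0,512,384,1.5,"w2a")
rel.show(rel.target([.573,-.037,.080],-.0955,.8))
f=grab("scene","s2");crop(f,180,60,380,260,3,"s2a")
E
```

```text
t 3.18 rel cm [0.91, 0.52, -0.21] rv [-0.006, 0.001, -0.012] | 10.7 mm 0.79 deg
q [-0.101, 1.263, 0.33, 1.033, -0.285, 1.683, -1.446] p [0.5622, -0.038, 0.0771] F [0.5, -0.7, -0.5] gap 0.0857
t 3.23 rel cm [1.02, 0.47, -0.2] rv [-0.006, 0.001, -0.014] | 11.4 mm 0.88 deg
q [-0.101, 1.263, 0.33, 1.03, -0.285, 1.684, -1.447] p [0.5633, -0.038, 0.0775] F [0.8, 0.3, -0.4] gap 0.0856
```

View pics/w2a.png

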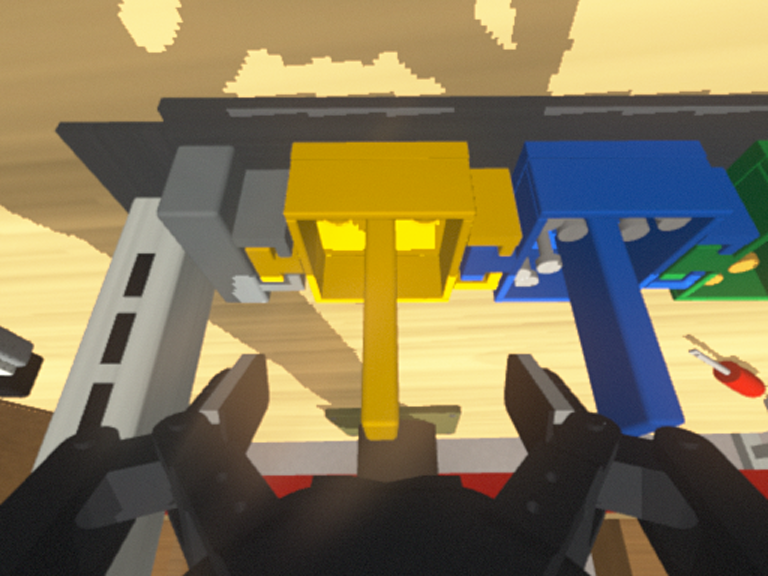

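View pics/s2a.png

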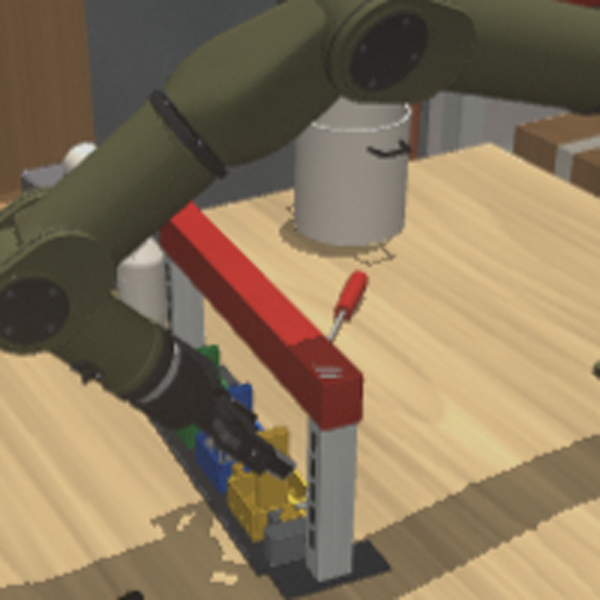

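```bash
python3 - <<'E'
from h import *
f=load("w2");crop(f,180,85,325,300,4,"w2b");import cv2
print(cv2.imread("pics/w2b.png").shape)
E
```

```text
(860, 580, 3)
```

View pics/w2b.png

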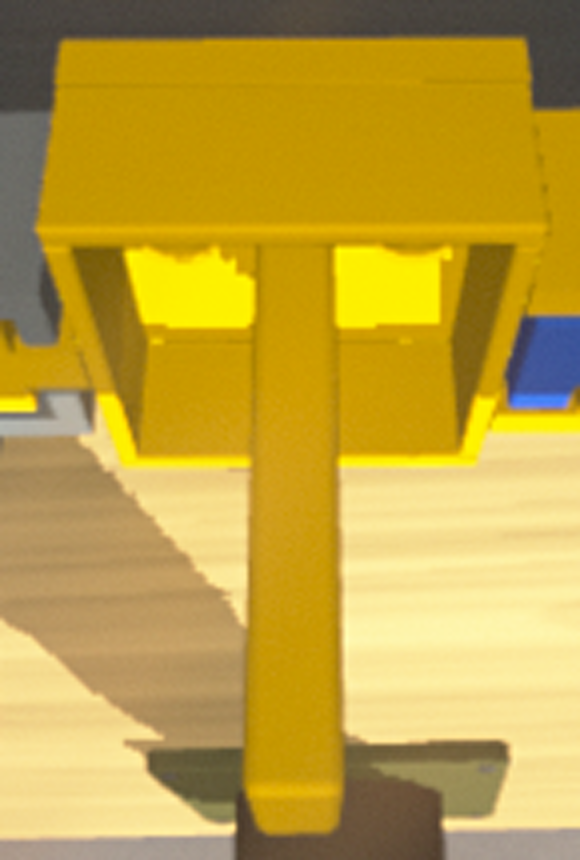

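```bash
cat > fitbin2.py <<'E'
from fit import *
import rel
w=load("w2")
L=np.array([(16,6,100),(16,-6,100),(-16,6,100),(-16,-6,100),(35,33,34),(35,-33,34),(35,33,0),(35,-33,0),(-35,33,34),(-35,-33,34)])/1e3
U=[(a/4+180-.4,b/4+85-.4) for a,b in [(244,786),(343,786),(254,832),(336,832),(38,232),(545,230),(60,40),(526,38),(125,465),(474,462)]]
for zf in (False,True):
    a,b,_=fit([(w,L,U)],.006,[.571,-.036,-.1],zf);print(a.round(4),b)
# local tool-frame offset of tab
print((np.linalg.inv(rel.cur()[1])@np.r_[a[0],a[1],.086+a[3],1]).round(4))
E
python3 fitbin2.py; python3 - <<'E'
import rel
rel.show(rel.target([.574,-.037,.080],-.0955,.8))
E
```

```text
[ 0.5708 -0.0369 -0.1   ] [[[-1.1, 2.9], [0.6, 2.8], [-0.2, 0.9], [0.8, 0.8], [-1.4, -0.4], [1.7, -0.4], [0.2, -0.0], [-0.2, 0.0], [-1.4, 1.2], [0.7, 1.6]]]
[ 0.5694 -0.0368 -0.0991 -0.0013] [[[-0.9, 0.6], [0.4, 0.4], [-0.0, -1.1], [0.7, -1.2], [-0.6, -0.6], [0.8, -0.7], [0.9, 0.4], [-0.9, 0.4], [-1.0, 0.6], [0.4, 0.9]]]
[-0.0078 -0.0018 -0.0018  1.    ]
t 3.28 rel cm [1.1, 0.45, -0.21] rv [-0.006, 0.002, -0.017] | 12.1 mm 1.03 deg
q [-0.101, 1.263, 0.331, 1.025, -0.285, 1.686, -1.447] p [0.565, -0.0382, 0.0779] F [-0.3, -0.6, 0.5] gap 0.0853
```

Emit:
step_arm:
  steps:
    - [1.1, 0.4, -0.2, -0.01, 0, -0.01]
    - [1.1, 0.4, -0.2, -0.01, 0, -0.01]
    - [1.1, 0.4, -0.2, -0.01, 0, -0.01]
    - [1.1, 0.4, -0.2, -0.01, 0, -0.01]

```text
time: 3.62
ee_pos: [0.5608, -0.0361, 0.0661]
eef_rot: [-1.573, 0.779, 3.049]
force: [0.3, -0.1, -0.1]
finger_gap: 0.0856
```

```bash
python3 - <<'E'
import rel
rel.show(rel.target([.574,-.037,.080],-.0975,.8))
E
```

```text
t 3.62 rel cm [-0.05, -0.07, -0.04] rv [0.006, 0.004, -0.008] | 0.9 mm 0.59 deg
q [-0.102, 1.278, 0.325, 1.032, -0.286, 1.673, -1.439] p [0.5608, -0.0361, 0.0661] F [0.3, -0.1, -0.1] gap 0.0856
```

Emit:
step_arm:
  steps:
    - [0, 0, 0, 0.005, 0.003, -0.005]
    - [0, 0, 0, 0.005, 0.003, -0.005]
    - [0, 0, 0, 0.005, 0.003, -0.005]
    - [0, 0, 0, 0.005, 0.003, -0.005]
    - [0, 0, 0, 0.005, 0.003, -0.005]
  hand: 3
  force: 30

```text
time: 4.03
ee_pos: [0.5603, -0.036, 0.0663]
eef_rot: [-1.571, 0.773, 3.045]
force: [0.2, 0.2, -0.2]
finger_gap: 0.0299
```

```bash
python3 - <<'E'
import rel
from h import *
rel.show(rel.target([.574,-.037,.080],-.0975,.8))
f=grab("wrist","w3");crop(f,150,85,350,320,3,"w3a")
E
```

```text
t 4.03 rel cm [-0.07, -0.02, -0.03] rv [0.0, 0.0, -0.002] | 0.8 mm 0.13 deg
q [-0.101, 1.281, 0.325, 1.028, -0.288, 1.68, -1.444] p [0.5603, -0.036, 0.0663] F [0.2, 0.2, -0.2] gap 0.0299
```

View pics/w3a.png

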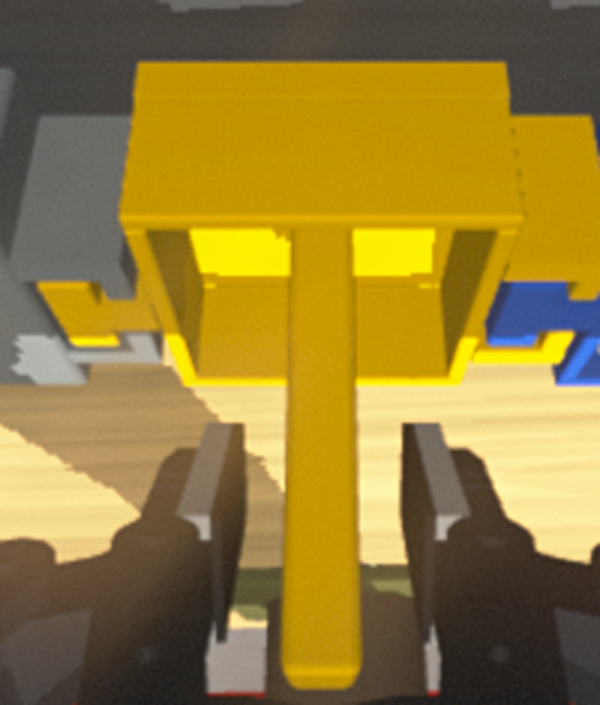

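Emit:
step_arm:
  steps:
    - [0, 0, 0, 0, 0, 0]
    - [0, 0, 0, 0, 0, 0]
    - [0, 0, 0, 0, 0, 0]
    - [0, 0, 0, 0, 0, 0]
    - [0, 0, 0, 0, 0, 0]
  hand: 0.6
  force: 40

```text
time: 4.5
ee_pos: [0.5603, -0.0359, 0.0663]
eef_rot: [-1.571, 0.773, 3.045]
force: [0.7, 0.1, 0.8]
finger_gap: 0.0115
```

```bash
python3 - <<'E'
import rel
from h import *
rel.show(rel.target([.574,-.037,.080],-.0975,.8));s=ctrl.get_state();print(s["ft_torque"])
E
```

```text
t 4.5 rel cm [-0.07, -0.02, -0.02] rv [0.001, 0.0, -0.002] | 0.8 mm 0.13 deg
q [-0.101, 1.281, 0.325, 1.028, -0.288, 1.68, -1.444] p [0.5603, -0.0359, 0.0663] F [0.7, 0.1, 0.8] gap 0.0115
[-0.07210618 -0.72574918 -0.04851534]
```

```bash
cat > wv.py <<'E'
import rel,sys,numpy as np
s,E=rel.cur();v=np.array(eval(sys.argv[1]))
print("tool cm",(E[:3,:3].T@v*100).round(3))
E
python3 wv.py "[0,0,.042]"
```

```text
tool cm [-2.933 -3.007 -0.   ]
```

Emit:
step_arm:
  steps:
    - [-0.14, -0.14, 0, 0, 0, 0]
    - [-0.42, -0.43, 0, 0, 0, 0]
    - [-0.77, -0.79, 0, 0, 0, 0]
    - [-1.12, -1.15, 0, 0, 0, 0]
    - [-1.47, -1.5, 0, 0, 0, 0]

```text
time: 4.92
ee_pos: [0.5604, -0.036, 0.0879]
eef_rot: [-1.571, 0.773, 3.045]
force: [1.0, 1.4, -1.0]
finger_gap: 0.0115
```

```bash
python3 - <<'E'
import rel
from h import *
rel.show(rel.target([.574,-.037,.080],-.0975,.8));s=ctrl.get_state();print(s["ft_torque"])
f=grab("scene","s3");crop(f,200,140,340,270,4,"s3a")
f=grab("wrist","w4");crop(f,0,0,512,384,1.5,"w4a")
E
```

```text
t 4.92 rel cm [1.45, 1.51, -0.04] rv [0.0, 0.001, -0.003] | 20.9 mm 0.15 deg
q [-0.102, 1.252, 0.329, 1.033, -0.284, 1.703, -1.444] p [0.5604, -0.036, 0.0879] F [1.0, 1.4, -1.0] gap 0.0115
[-0.12975946 -1.0034486  -0.05899427]
```

View pics/s3a.png

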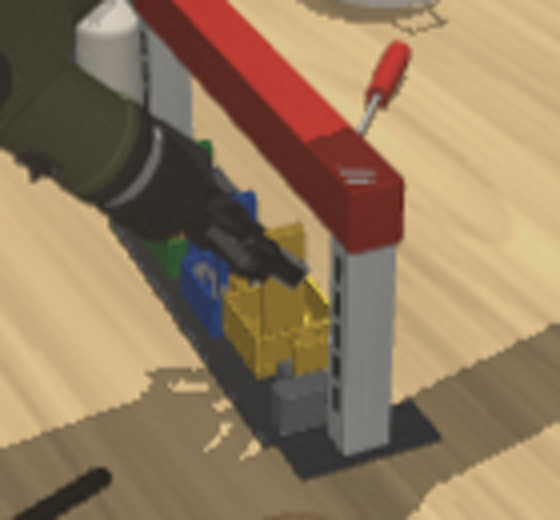

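View pics/w4a.png

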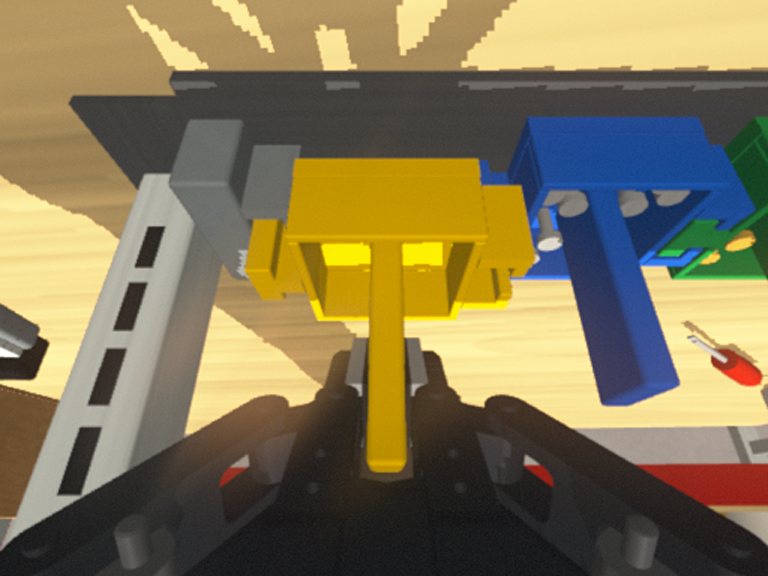

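Emit:
step_arm:
  steps:
    - [-0.3, -0.31, 0, 0, 0, 0]
    - [-0.65, -0.67, 0, 0, 0, 0]
    - [-1, -1.03, 0, 0, 0, 0]
    - [-1.35, -1.39, 0, 0, 0, 0]
    - [-1.6, -1.64, 0, 0, 0, 0]

```text
time: 5.43
ee_pos: [0.5605, -0.036, 0.1109]
eef_rot: [-1.571, 0.774, 3.045]
force: [0.2, 0.1, -0.7]
finger_gap: 0.0119
```

```bash
python3 - <<'E'
import rel
from h import *
rel.show(rel.target([.574,-.037,.080],-.0975,.8));s=ctrl.get_state();print(s["ft_torque"])
f=grab("scene","s4");crop(f,200,140,340,270,4,"s4a")
f=grab("wrist","w5");crop(f,0,0,512,384,1.5,"w5a")
E
```

```text
t 5.43 rel cm [3.06, 3.15, -0.04] rv [0.0, 0.001, -0.003] | 44.0 mm 0.16 deg
q [-0.104, 1.223, 0.333, 1.035, -0.278, 1.73, -1.444] p [0.5605, -0.036, 0.1109] F [0.2, 0.1, -0.7] gap 0.0119
[-0.09278302 -1.00016808 -0.05013539]
```

View pics/s4a.png

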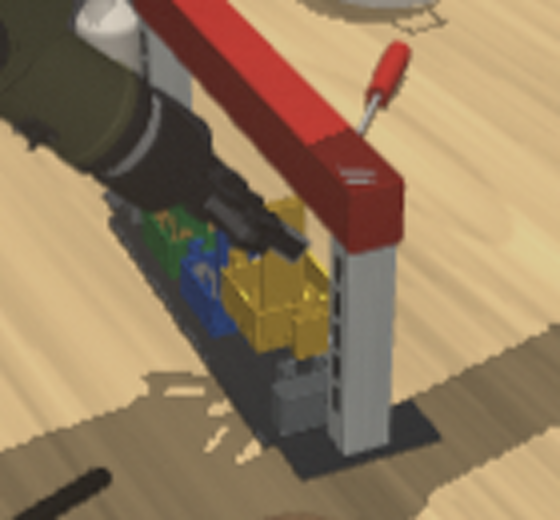

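View pics/w5a.png

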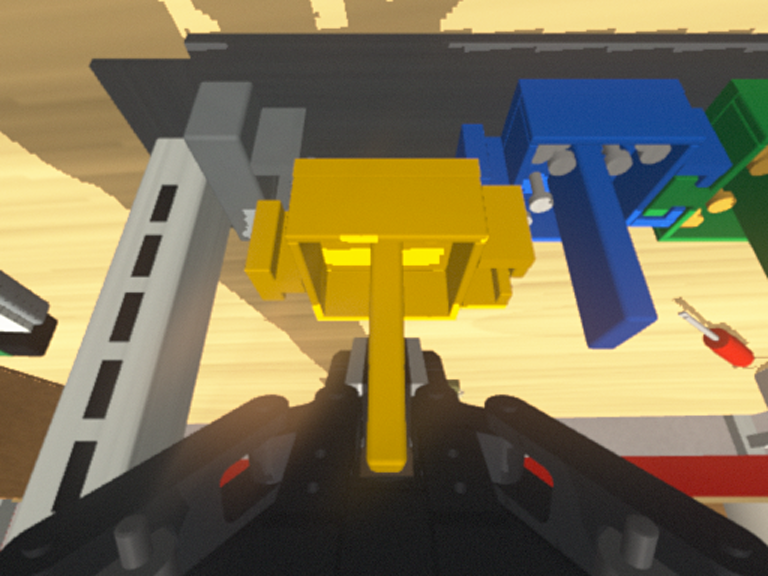

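```bash
python3 wv.py "[.0617,-.006,.006]"
```

```text
tool cm [-4.851e+00  3.906e+00  1.000e-03]
```

Emit:
step_arm:
  steps:
    - [-0.6, 0.5, 0, 0, 0, 0]
    - [-1.7, 1.37, 0, 0, 0, 0]
    - [-2.8, 2.25, 0, 0, 0, 0]
    - [-3.9, 3.14, 0, 0, 0, 0]
    - [-4.85, 3.9, 0, 0, 0, 0]

```text
time: 5.95
ee_pos: [0.6224, -0.042, 0.1161]
eef_rot: [-1.571, 0.773, 3.045]
force: [0.4, 0.6, -2.3]
finger_gap: 0.0113
```

```bash
python3 - <<'E'
import rel
from h import *
rel.show(rel.target([.636,-.043,.132],-.0975,.8))
E
python3 - <<'E'
from ik import *
q0=np.array(ctrl.get_state()["joint_positions"])
q=q0
for g,ps in (([.64,.03,.15],-.1),([.65,.1,.15],-.1),([.65,.15,.15],-.13),([.65,.2,.15],-.16),([.60,.26,.15],-.2),([.53,.32,.15],-.21),([.484,.339,.15],-.21)):
    q,e=ik(target(g,ps,.798),q);print(g,q.round(2),(e*1e3).round(1))
t=load("t0");print(onplane(t,(189,170),.024),onplane(t,(397,216),.15))
E
```

```text
t 5.95 rel cm [-0.22, -0.2, -0.03] rv [0.0, 0.001, -0.002] | 2.9 mm 0.12 deg
q [-0.059, 1.338, 0.335, 0.676, -0.301, 1.96, -1.501] p [0.6224, -0.042, 0.1161] F [0.4, 0.6, -2.3] gap 0.0113
[0.64, 0.03, 0.15] [-0.14  1.33  0.32  0.64 -0.36  2.   -1.61] 0.0
[0.65, 0.1, 0.15] [-0.21  1.38  0.3   0.5  -0.44  2.07 -1.74] 0.0
[0.65, 0.15, 0.15] [-0.23  1.4   0.14  0.43 -0.39  2.08 -1.9 ] 0.1
[0.65, 0.2, 0.15] [-0.25  1.42 -0.03  0.36 -0.31  2.08 -2.05] 2.1
[0.6, 0.26, 0.15] [-0.32  1.29 -0.06  0.71 -0.34  1.84 -2.1 ] 0.0
[0.53, 0.32, 0.15] [-0.4   1.18 -0.09  1.   -0.38  1.62 -2.13] 0.0
[0.484, 0.339, 0.15] [-0.44  1.12 -0.11  1.17 -0.4   1.5  -2.13] 0.0
[0.67437284 0.16450814 0.024     ] [ 0.50302435 -0.46935465  0.15      ]
```

```bash
python3 - <<'E'
from ik import *
import rel
q0=np.array(ctrl.get_state()["joint_positions"])
for g in ([.64,.05,.14],[.645,.10,.14],[.645,.137,.14],[.64,.137,.14],[.64,.137,.135],[.6,.2,.15]):
    q,e=ik(target(g,-.0975,.798),q0);print(g,q.round(2),(e*1e3).round(1))
rel.show(target([.640,.05,.14],-.0975,.798))
rel.show(target([.642,.137,.14],-.0975,.798))
E
```

```text
[0.64, 0.05, 0.14] [-0.17  1.35  0.31  0.64 -0.38  1.99 -1.64] 0.0
[0.645, 0.1, 0.14] [-0.21  1.38  0.3   0.55 -0.43  2.03 -1.72] 0.0
[0.645, 0.137, 0.14] [-0.25  1.39  0.28  0.5  -0.46  2.05 -1.79] 0.0
[0.64, 0.137, 0.14] [-0.25  1.38  0.29  0.55 -0.45  2.02 -1.77] 0.0
[0.64, 0.137, 0.135] [-0.25  1.38  0.29  0.55 -0.45  2.01 -1.77] 0.0
[0.6, 0.2, 0.15] [-0.36  1.28  0.28  0.78 -0.48  1.89 -1.8 ] 0.0
t 5.95 rel cm [-0.42, -1.12, -9.33] rv [0.0, 0.001, 0.0] | 94.0 mm 0.05 deg
q [-0.059, 1.338, 0.335, 0.676, -0.301, 1.96, -1.501] p [0.6224, -0.042, 0.1161] F [0.4, 0.6, -2.3] gap 0.0113
t 5.95 rel cm [0.04, -1.56, -18.01] rv [0.0, 0.001, 0.0] | 180.7 mm 0.05 deg
q [-0.059, 1.338, 0.335, 0.676, -0.301, 1.96, -1.501] p [0.6224, -0.042, 0.1161] F [0.4, 0.6, -2.3] gap 0.0113
```

Emit:
step_arm:
  steps:
    - [-0.4, -0.4, -0.6, 0, 0, 0]
    - [-0.5, -0.8, -2.2, 0, 0, 0]
    - [-0.5, -1, -4.4, 0, 0, 0]
    - [-0.4, -1.1, -6.8, 0, 0, 0]
    - [-0.4, -1.1, -9.3, 0, 0, 0]

```text
time: 6.37
ee_pos: [0.6254, 0.0538, 0.1279]
eef_rot: [-1.572, 0.772, 3.044]
force: [0.4, 0.0, -2.2]
finger_gap: 0.0113
```

```bash
python3 - <<'E'
from rel import *
show(target([.642,.137,.14],-.0975,.798))
f=grab("wrist","w6");crop(f,0,0,512,384,1.5,"w6a")
E
```

```text
t 6.37 rel cm [0.43, -0.27, -8.45] rv [0.001, -0.0, 0.0] | 84.6 mm 0.07 deg
q [-0.163, 1.326, 0.313, 0.666, -0.371, 1.978, -1.624] p [0.6254, 0.0538, 0.1279] F [0.4, 0.0, -2.2] gap 0.0113
```

View pics/w6a.png

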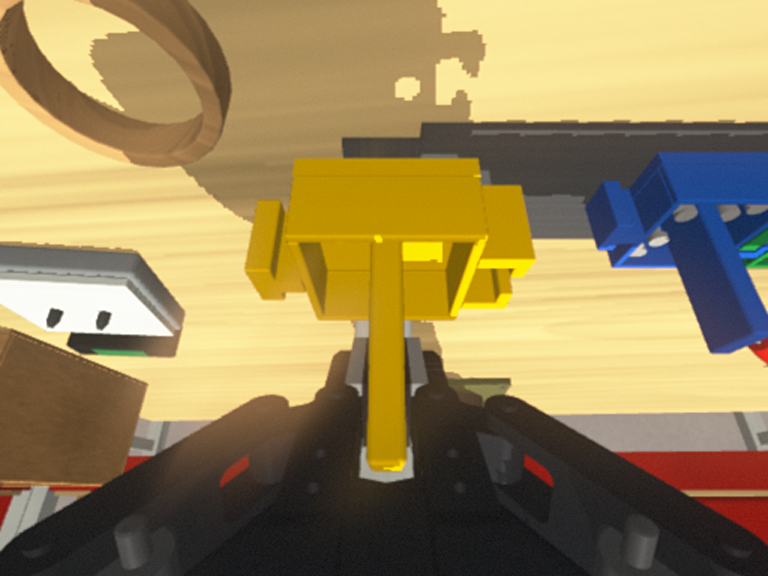

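Emit:
step_arm:
  steps:
    - [0.1, -0.1, -1.5, 0, 0, 0]
    - [0.2, -0.2, -3.5, 0, 0, 0]
    - [0.3, -0.3, -5.5, 0, 0, 0]
    - [0.4, -0.3, -7.5, 0, 0, 0]
    - [0.4, -0.3, -8.8, 0, 0, 0]

```text
time: 6.83
ee_pos: [0.6289, 0.1427, 0.1267]
eef_rot: [-1.573, 0.772, 3.045]
force: [0.4, 1.4, -1.6]
finger_gap: 0.0109
```

```bash
python3 - <<'E'
from rel import *
show(target([.60,.21,.15],-.15,.798));show(target([.54,.30,.16],-.21,.798))
f=grab("top","t2");crop(f,80,140,280,300,4,"t2a")
E
```

```text
t 6.83 rel cm [2.77, -4.11, -6.5] rv [0.04, 0.038, 0.001] | 81.8 mm 3.16 deg
q [-0.25, 1.356, 0.286, 0.578, -0.441, 2.017, -1.759] p [0.6289, 0.1427, 0.1267] F [0.4, 1.4, -1.6] gap 0.0109
t 6.83 rel cm [6.97, -9.58, -14.98] rv [0.081, 0.081, 0.001] | 190.9 mm 6.59 deg
q [-0.25, 1.356, 0.286, 0.578, -0.441, 2.017, -1.759] p [0.6289, 0.1427, 0.1267] F [0.4, 1.4, -1.6] gap 0.0109
```

View pics/t2a.png

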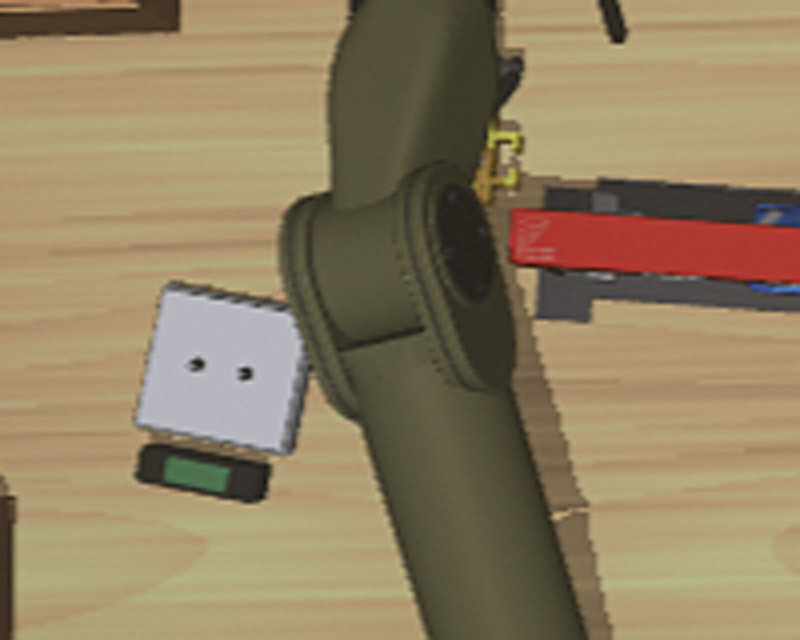

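Emit:
step_arm:
  steps:
    - [0.5, -0.8, -1.5, 0.01, 0.01, 0]
    - [1.5, -2.2, -3.6, 0.02, 0.02, 0]
    - [2.8, -4, -6.4, 0.04, 0.04, 0]
    - [4, -5.6, -9, 0.055, 0.055, 0]
    - [5.2, -7.2, -11.5, 0.07, 0.07, 0]

```text
time: 7.3
ee_pos: [0.5526, 0.2627, 0.1419]
eef_rot: [-1.568, 0.773, 2.946]
force: [0.6, 1.8, -1.2]
finger_gap: 0.0117
```

```bash
python3 - <<'E'
from rel import *
show(target([.53,.30,.16],-.21,.798))
f=grab("wrist","w7");crop(f,0,0,512,384,1.5,"w7a")
E
```

```text
t 7.3 rel cm [2.71, -3.36, -3.23] rv [0.007, 0.01, -0.0] | 53.9 mm 0.71 deg
q [-0.413, 1.203, 0.261, 0.951, -0.547, 1.776, -1.884] p [0.5526, 0.2627, 0.1419] F [0.6, 1.8, -1.2] gap 0.0117
```

View pics/w7a.png

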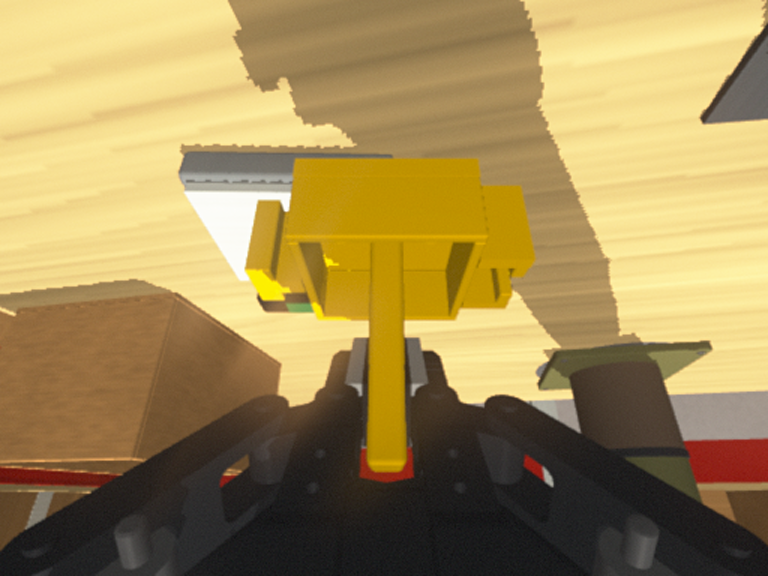

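```bash
python3 - <<'E'
from rel import *
show(target([.52,.19,.17],-.215,.798))
E
```

```text
t 7.35 rel cm [0.96, -2.8, 8.39] rv [0.02, 0.013, 0.005] | 88.9 mm 1.37 deg
q [-0.42, 1.2, 0.254, 0.955, -0.551, 1.776, -1.886] p [0.5488, 0.2702, 0.1439] F [-1.7, 6.1, -1.3] gap 0.0118
```

Emit:
step_arm:
  steps:
    - [0.2, -0.5, 1.5, 0.01, 0.01, 0]
    - [0.5, -1.4, 4, 0.02, 0.01, 0]
    - [0.8, -2.3, 6.5, 0.02, 0.01, 0.005]
    - [1, -2.8, 8.2, 0.02, 0.01, 0.005]
    - [1, -2.8, 8.2, 0.02, 0.01, 0.005]

```text
time: 7.77
ee_pos: [0.5108, 0.1813, 0.156]
eef_rot: [-1.55, 0.778, 2.934]
force: [0.9, -0.6, -1.9]
finger_gap: 0.0115
```

```bash
python3 - <<'E'
from rel import *
f=grab("wrist","w8");crop(f,0,0,512,384,1.5,"w8a")
show(target([.52,.19,.17],-.215,.798))
E
```

```text
t 7.82 rel cm [0.36, -0.56, -0.76] rv [-0.012, 0.004, -0.006] | 10.1 mm 0.8 deg
q [-0.36, 1.093, 0.285, 1.226, -0.487, 1.647, -1.751] p [0.5115, 0.184, 0.1556] F [1.3, 0.3, -1.0] gap 0.0115
```

View pics/w8a.png

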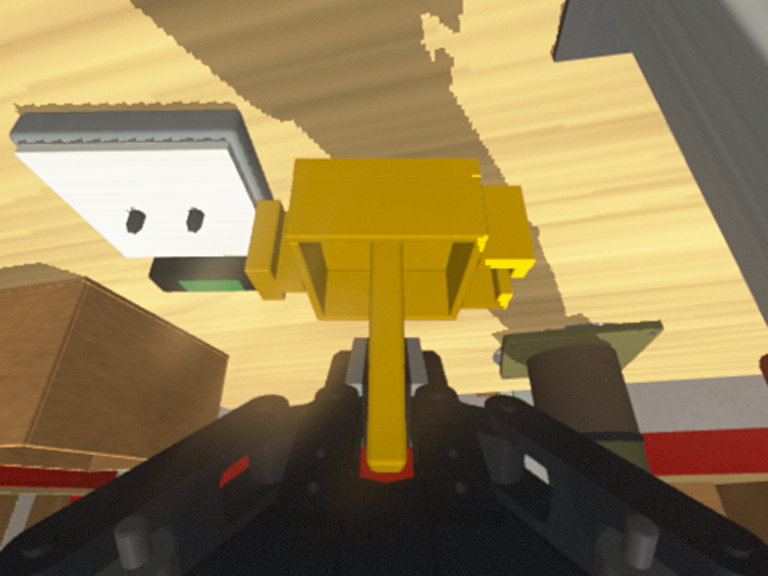

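```bash
python3 - <<'E'
from rel import *
for i in range(4): ctrl.grab_frame("top")
f=grab("wrist","w9");crop(f,0,60,190,200,4,"w9a");crop(f,150,90,370,325,3,"w9b")
show(target([.52,.19,.17],-.215,.798))
E
```

```text
t 8.07 rel cm [0.21, -0.6, -0.38] rv [-0.006, 0.005, -0.005] | 7.4 mm 0.52 deg
q [-0.363, 1.096, 0.281, 1.221, -0.488, 1.647, -1.752] p [0.5117, 0.1879, 0.1542] F [-0.8, 0.4, -1.3] gap 0.0115
```

View pics/w9a.png

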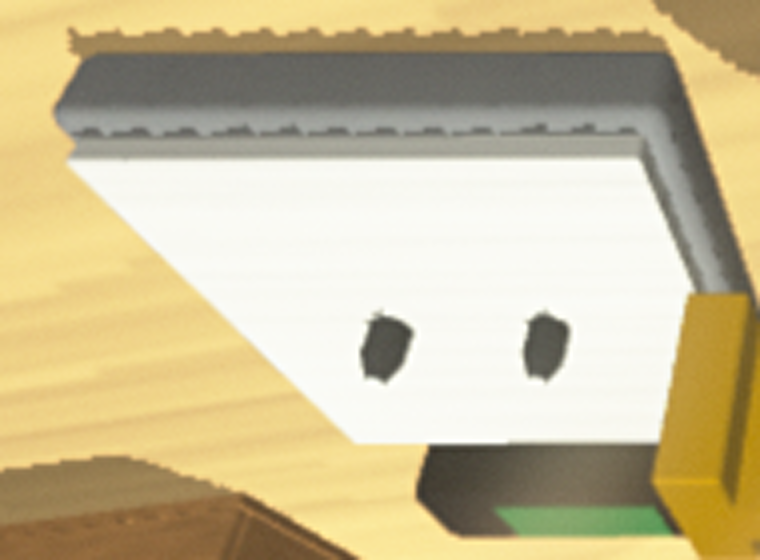

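View pics/w9b.png

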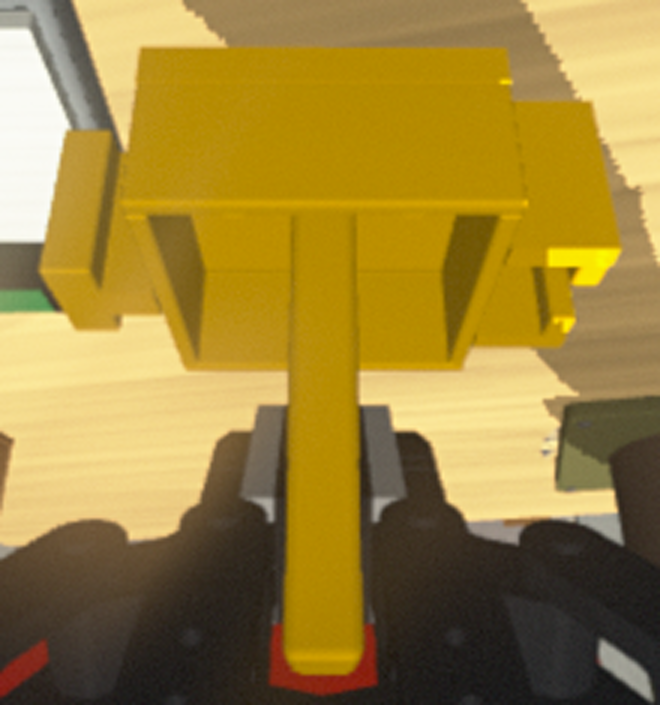

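```bash
cat > seat.py <<'E'
from fit import *
import rel,sys
a=np.linspace(0,2*np.pi,24,endpoint=False)
ring=lambda r,z:np.c_[r*np.cos(a),r*np.sin(a),np.full(24,z)]
PIN=np.r_[ring(5,0),ring(5,10),ring(2,17)]/1e3
def cen(f,P):
    h=cv2.convexHull((proj(f,P)).astype(np.float32));m=cv2.moments(h);return np.array([m["m10"]/m["m00"],m["m01"]/m["m00"]])
def W(p,L,z0):
    c,s=np.cos(p[2]),np.sin(p[2]);L=np.array(L);return np.c_[p[0]+c*L[:,0]-s*L[:,1],p[1]+s*L[:,0]+c*L[:,1],z0+L[:,2]]
def seatfit(f,pins,corn,z0=.03,zfree=False):
    # pins {sign:uv}, corn [(local mm, uv)]
    def r(p):
        z=z0+(p[3] if zfree else 0)
        e=[2*(cen(f,W(p,PIN+[0,s*.02,0],z))-uv) for s,uv in pins]
        e+=[proj(f,W(p,np.array([l])/1e3,z))[0]-uv for l,uv in corn]
        return np.concatenate(e)
    q=least_squares(r,[.48,.339,-.21]+([0.] if zfree else []));return q.x,r(q.x).round(1)
if __name__=="__main__":
    f=load("w9");g=cv2.cvtColor(f["img"],cv2.COLOR_RGB2GRAY)
    x0,y0=0,60
    roi=g[60+70:60+103,85:150]
    n,lab,st,ce=cv2.connectedComponentsWithStats((roi<150).astype(np.uint8))
    pins=[]
    for i in range(1,n):
        if st[i,4]>30: print(st[i],ce[i]+[85,130]);pins.append(ce[i]+[85,130])
    pins.sort(key=lambda u:u[0])
    P=[(1,pins[0]),(-1,pins[1])]
    C=[((55,60,0),(67/4-.4,157/4+60-.4)),((55,-60,0),(640/4-.4,157/4+60-.4)),((-55,60,0),(355/4-.4,443/4+60-.4))]
    for c in ([],C):
        for zf in (False,True):
            if zf and not c: continue
            x,r=seatfit(f,P,c,.03,zf);print(x.round(4),r)
    s,E=rel.cur();
    # bin in same camera: fit
    L=np.array([(16,6,100),(16,-6,100),(-16,6,100),(-16,-6,100),(35,33,34),(35,-33,34),(35,33,0),(35,-33,0),(-35,33,34),(-35,-33,34)])/1e3
    U=[(u/3+150-.4,v/3+90-.4) for u,v in [(286,590),(362,590),(290,672),(357,672),(122,205),(526,205),(139,48),(508,47),(187,368),(463,367)]]
    def rb(p):
        A=R.from_rotvec(p[3:]).as_matrix();return (proj(f,L@A.T+p[:3])-U).ravel()
    q=least_squares(rb,[.52,.19,.09,0,0,-.21],loss='soft_l1');print("bin",q.x.round(4),rb(q.x).round(1))
    C=f["C"];print("bin nominal from tool: underside centre", )
E
python3 seat.py
```

```text
[  5   9  13  16 147] [ 95.76190476 146.29251701]
[ 46   9  11  16 136] [135.73529412 146.        ]
[ 0.4794  0.3391 -0.2117] [ 0.   0.1 -0.  -0.1]
[ 0.4792  0.339  -0.2209] [ 0.3  0.   0.5  0.2 -1.3  0.4  0.1  0.1 -0.1 -0.2]
[ 0.4782  0.3401 -0.2224 -0.0011] [ 0.4 -0.3  0.2  0.  -0.7  0.5 -0.1  0.4 -0.2 -0.5]
bin [ 0.5204  0.185   0.0923 -0.0093 -0.007  -0.2131] [-1.2 20.1  0.8 20.1  0.3 -2.6  0.  -2.6 -0.  -0.9 -0.1 -1.   1.6  0.1
 -1.2  0.2  0.2  0.2 -0.4  0.6]
bin nominal from tool: underside centre
```

```bash
cat > binp.py <<'E'
from rel import *
def mk(p,e):
    T=np.eye(4);T[:3,3]=p;T[:3,:3]=rot(e);return T
Tg=mk([.5603,-.0359,.0663],[-1.571,.773,3.045])
Bg=mk([.5702,-.0369,.006],[0,0,-.0985])
X=np.linalg.inv(Tg)@Bg
E
python3 - <<'E'
from binp import *
f=load("w9");T=f["C"]@np.linalg.inv(np.array(f["T_tool_cam"]))
B=T@X;print(B[:3,3].round(4),R.from_matrix(B[:3,:3]).as_euler('xyz').round(4))
f9=f
from scipy.optimize import least_squares
L=np.array([(-16,6,100),(-16,-6,100),(35,33,34),(35,-33,34),(35,33,0),(35,-33,0),(-35,33,34),(-35,-33,34)])/1e3
U=[(u/3+150-.4,v/3+90-.4) for u,v in [(290,672),(357,672),(122,205),(526,205),(139,48),(508,47),(187,368),(463,367)]]
def rb(p):
    A=R.from_rotvec(p[3:]).as_matrix();return (proj(f,L@A.T+p[:3])-U).ravel()
q=least_squares(rb,[.52,.19,.09,0,0,-.21]);print("bin",q.x.round(4),rb(q.x).round(1))
print("proj nominal",(proj(f,(np.c_[L,np.ones(8)]@B.T)[:,:3])-U).round(1).tolist())
E
```

```text
[0.5216 0.1853 0.0941] [-0.0073 -0.005  -0.2176]
bin [ 0.5222  0.1847  0.0936 -0.0111 -0.0191 -0.212 ] [ 0.2 -0.6  0.  -0.6 -1.2  0.3  0.9  0.1  0.5 -0.1 -0.2 -0.1 -0.2  0.5
  0.1  0.8]
proj nominal [[-0.7, 0.8], [-0.7, 0.8], [-1.7, 0.3], [0.2, 0.4], [0.1, 0.5], [-1.1, 1.0], [-1.2, 1.9], [-0.8, 2.3]]
```

```bash
cat >> binp.py <<'E'
def goal(z,x=.479,y=.339,yaw=-.219): return mk([x,y,z],[0,0,yaw])@np.linalg.inv(X)
def binnow():
    s,E=cur();B=E@X;print("bin",B[:3,3].round(4),R.from_matrix(B[:3,:3]).as_euler('xyz').round(4))
E
python3 - <<'E'
from binp import *
show(goal(.075));binnow()
E
```

```text
t 8.07 rel cm [6.53, -3.94, -14.08] rv [-0.004, 0.006, -0.005] | 160.1 mm 0.53 deg
q [-0.363, 1.096, 0.281, 1.221, -0.488, 1.647, -1.752] p [0.5117, 0.1879, 0.1542] F [-0.8, 0.4, -1.3] gap 0.0115
bin [0.5216 0.1852 0.0939] [-0.0077 -0.0049 -0.2174]
```

Emit:
step_arm:
  steps:
    - [0.7, -0.5, -1.8, 0, 0, 0]
    - [2, -1.3, -4.6, 0, 0, 0]
    - [3.5, -2.1, -7.6, 0, 0, 0]
    - [5, -3, -10.6, 0, 0, 0]
    - [6.2, -3.7, -13.2, -0.004, 0.006, -0.005]

```text
time: 8.48
ee_pos: [0.4696, 0.3349, 0.136]
eef_rot: [-1.572, 0.771, 2.925]
force: [1.1, 1.0, -1.8]
finger_gap: 0.0116
```

```bash
python3 - <<'E'
from binp import *
show(goal(.075));binnow()
E
```

```text
t 8.48 rel cm [0.17, -0.06, -0.61] rv [0.001, 0.001, 0.002] | 6.3 mm 0.13 deg
q [-0.543, 1.118, 0.236, 1.218, -0.611, 1.582, -1.906] p [0.4696, 0.3349, 0.136] F [1.1, 1.0, -1.8] gap 0.0116
bin [0.4792 0.3328 0.0757] [ 0.0006  0.0017 -0.2177]
```

Emit:
step_arm:
  steps:
    - [0, 0, 0, 0, 0, 0]
    - [0, 0, 0, 0, 0, 0]
    - [0, 0, 0, 0, 0, 0]

```text
time: 8.73
ee_pos: [0.4714, 0.3307, 0.1358]
eef_rot: [-1.567, 0.774, 2.927]
force: [0.5, -0.0, -1.2]
finger_gap: 0.0117
```

```bash
python3 - <<'E'
from binp import *
show(goal(.075));binnow()
E
```

```text
t 8.73 rel cm [0.34, -0.27, -0.98] rv [-0.002, 0.002, -0.001] | 10.8 mm 0.16 deg
q [-0.54, 1.117, 0.239, 1.219, -0.608, 1.583, -1.904] p [0.4714, 0.3307, 0.1358] F [0.5, -0.0, -1.2] gap 0.0117
bin [0.4811 0.3283 0.0755] [-0.0027 -0.0005 -0.2194]
```

Emit:
step_arm:
  steps:
    - [0.17, -0.13, -0.5, 0, 0, 0]
    - [0.34, -0.27, -0.98, -0.002, 0.002, 0]
    - [0.34, -0.27, -0.98, -0.002, 0.002, 0]
    - [0.34, -0.27, -0.98, -0.002, 0.002, 0]
    - [0.34, -0.27, -0.98, -0.002, 0.002, 0]

```text
time: 9.15
ee_pos: [0.4696, 0.3408, 0.1358]
eef_rot: [-1.572, 0.773, 2.922]
force: [-0.0, -0.2, -2.2]
finger_gap: 0.0111
```

```bash
python3 - <<'E'
from binp import *
show(goal(.075));binnow()
f=grab("scene","s5");crop(f,310,200,450,340,4,"s5a")
f=grab("wrist","w10");crop(f,150,60,370,325,3,"w10a")
E
```

```text
t 9.15 rel cm [0.06, 0.01, -0.03] rv [-0.001, -0.002, -0.0] | 0.7 mm 0.13 deg
q [-0.549, 1.119, 0.235, 1.212, -0.617, 1.581, -1.915] p [0.4696, 0.3408, 0.1358] F [-0.0, -0.2, -2.2] gap 0.0111
bin [0.4793 0.3387 0.0755] [ 0.001  -0.0003 -0.2209]
```

View pics/s5a.png

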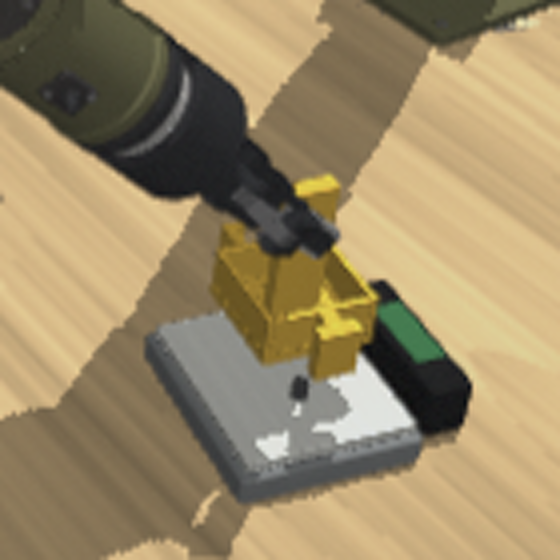

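View pics/w10a.png

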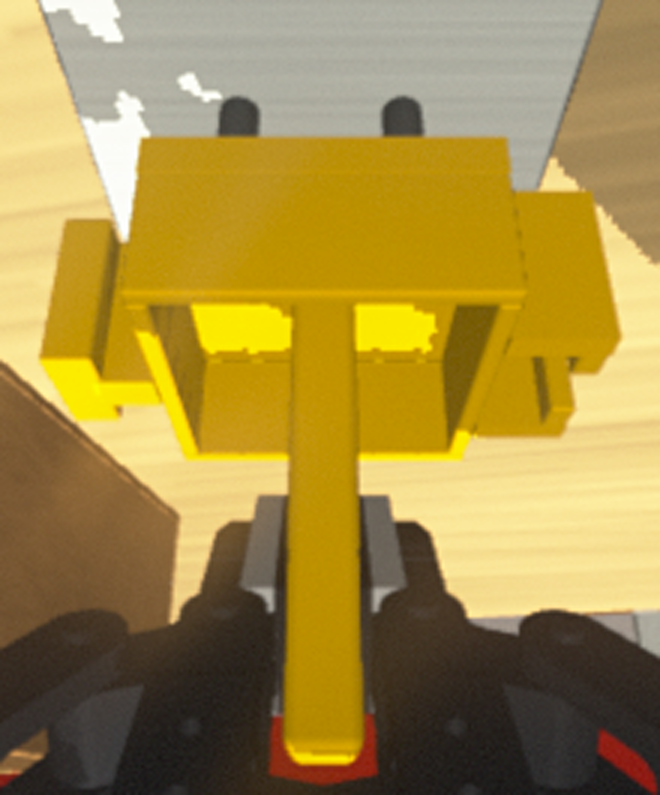

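```bash
python3 - <<'E'
from binp import *
from seat import W
f=load("w10");p=[.479,.339,-.219]
u=proj(f,W(p,np.array([(5,20,0),(5,-20,0),(0,25,0),(0,15,0),(0,-15,0),(0,-25,0)])/1e3,.03))
print(((u-[150,60]+.4)*3).round(1).tolist())
show(goal(.055))
E
```

```text
[[238.1, 93.7], [404.5, 93.7], [219.7, 109.9], [260.4, 109.9], [382.3, 109.8], [423.0, 109.8]]
t 9.25 rel cm [1.46, 1.44, -0.03] rv [-0.001, -0.002, -0.0] | 20.5 mm 0.13 deg
q [-0.549, 1.119, 0.235, 1.212, -0.617, 1.581, -1.915] p [0.4696, 0.3408, 0.1358] F [0.7, -0.1, -2.1] gap 0.0116
```

Emit:
step_arm:
  steps:
    - [0.3, 0.3, 0, 0, 0, 0]
    - [0.65, 0.64, 0, 0, 0, 0]
    - [1, 0.99, 0, 0, 0, 0]
    - [1.35, 1.34, -0.02, 0, 0, 0]
    - [1.5, 1.48, -0.03, 0, -0.001, 0]

```text
time: 9.67
ee_pos: [0.4686, 0.3414, 0.1135]
eef_rot: [-1.57, 0.772, 2.924]
force: [-0.2, 0.3, -1.2]
finger_gap: 0.0116
```

```bash
python3 - <<'E'
from binp import *
show(goal(.044));binnow()
f=grab("scene","s6");crop(f,310,200,450,340,4,"s6a")
f=grab("wrist","w11");crop(f,150,60,370,325,3,"w11a")
E
```

```text
t 9.67 rel cm [0.59, 0.71, 0.0] rv [-0.001, -0.0, 0.001] | 9.3 mm 0.09 deg
q [-0.549, 1.148, 0.231, 1.214, -0.62, 1.555, -1.903] p [0.4686, 0.3414, 0.1135] F [-0.2, 0.3, -1.2] gap 0.0116
bin [0.4782 0.3391 0.0532] [-0.0006  0.0011 -0.2199]
```

View pics/s6a.png

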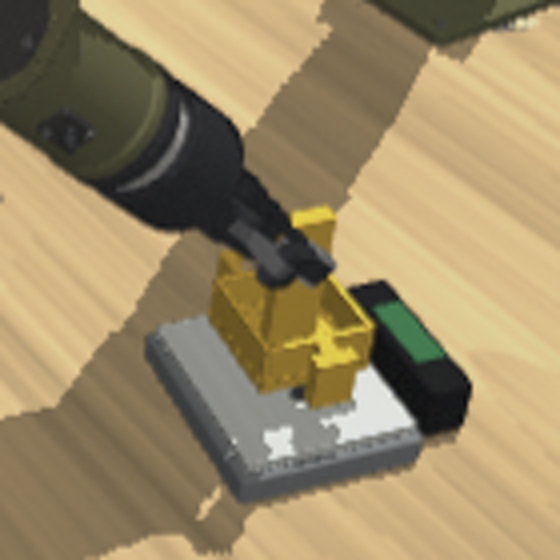

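View pics/w11a.png

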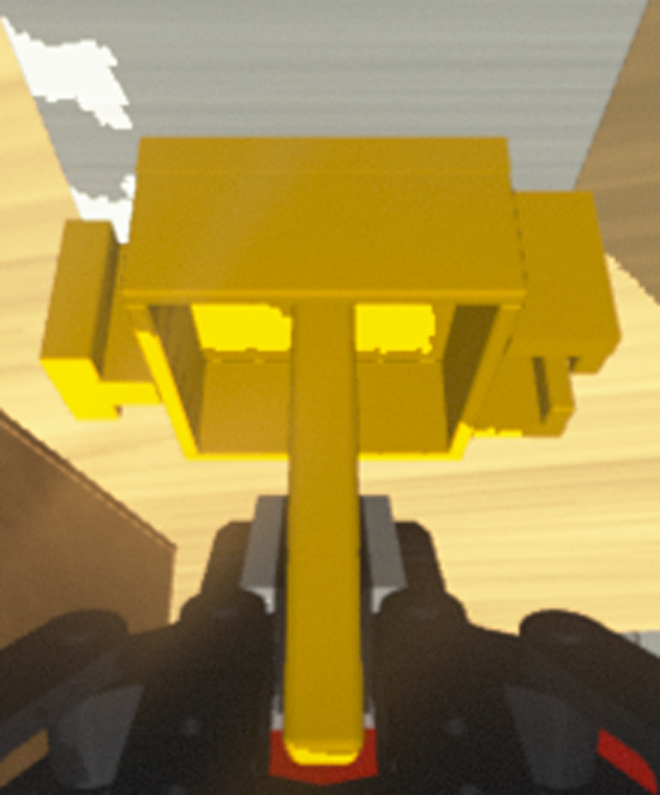

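Bin is level above the pins, with about 6 mm to the pin tops. Lowering gently, watching the force.

Emit:
step_arm:
  steps:
    - [0.12, 0.13, 0, 0, 0, 0]
    - [0.26, 0.29, 0, 0, 0, 0]
    - [0.41, 0.46, 0, 0, 0, 0]
    - [0.55, 0.62, 0, 0, 0, 0]
    - [0.62, 0.7, 0, 0, 0, 0]

```text
time: 10.18
ee_pos: [0.4694, 0.3414, 0.1051]
eef_rot: [-1.571, 0.773, 2.923]
force: [0.1, -0.8, -2.2]
finger_gap: 0.0118
```

```bash
python3 - <<'E'
from binp import *
show(goal(.037));binnow();print(ctrl.get_state()["ft_torque"])
E
```

```text
t 10.18 rel cm [0.55, 0.55, 0.03] rv [-0.0, -0.001, 0.0] | 7.8 mm 0.05 deg
q [-0.548, 1.16, 0.23, 1.211, -0.622, 1.546, -1.899] p [0.4694, 0.3414, 0.1051] F [0.1, -0.8, -2.2] gap 0.0118
bin [0.4791 0.3393 0.0448] [ 3.000e-04  1.000e-04 -2.198e-01]
[-0.20826242 -0.9195375   0.02574641]
```

Emit:
step_arm:
  steps:
    - [0.1, 0.1, 0, 0, 0, 0]
    - [0.22, 0.22, 0, 0, 0, 0]
    - [0.34, 0.34, 0, 0, 0, 0]
    - [0.46, 0.46, 0, 0, 0, 0]
    - [0.55, 0.55, 0, 0, 0, 0]

```text
time: 10.6
ee_pos: [0.4694, 0.3415, 0.0974]
eef_rot: [-1.572, 0.773, 2.923]
force: [-0.5, -0.5, -1.3]
finger_gap: 0.0119
```

```bash
python3 - <<'E'
from binp import *
show(goal(.030));binnow();print(ctrl.get_state()["ft_torque"])
E
```

```text
t 10.6 rel cm [0.49, 0.51, 0.04] rv [-0.0, -0.001, 0.0] | 7.1 mm 0.05 deg
q [-0.548, 1.17, 0.229, 1.211, -0.624, 1.537, -1.894] p [0.4694, 0.3415, 0.0974] F [-0.5, -0.5, -1.3] gap 0.0119
bin [0.4791 0.3394 0.0371] [ 0.0004  0.     -0.2198]
[-0.2161689  -0.98404833  0.00714362]
```

Smooth, no contact force; the pins are in the holes. Last 7 mm, slower.

Emit:
step_arm:
  steps:
    - [0.08, 0.08, 0, 0, 0, 0]
    - [0.17, 0.17, 0, 0, 0, 0]
    - [0.26, 0.26, 0, 0, 0, 0]
    - [0.34, 0.34, 0, 0, 0, 0]
    - [0.4, 0.4, 0, 0, 0, 0]

```text
time: 11.02
ee_pos: [0.4693, 0.3416, 0.0918]
eef_rot: [-1.572, 0.773, 2.923]
force: [-0.2, 1.0, -2.1]
finger_gap: 0.0112
```

```bash
python3 - <<'E'
from binp import *
show(goal(.030));binnow();print(ctrl.get_state()["ft_torque"])
E
```

```text
t 11.02 rel cm [0.1, 0.11, 0.04] rv [-0.0, -0.001, -0.0] | 1.5 mm 0.05 deg
q [-0.548, 1.177, 0.228, 1.211, -0.625, 1.53, -1.891] p [0.4693, 0.3416, 0.0918] F [-0.2, 1.0, -2.1] gap 0.0112
bin [0.479  0.3394 0.0315] [ 0.0005 -0.     -0.2198]
[-0.21606316 -0.98689493 -0.01958969]
```

Emit:
step_arm:
  steps:
    - [0.03, 0.03, 0, 0, 0, 0]
    - [0.06, 0.06, 0, 0, 0, 0]
    - [0.09, 0.09, 0, 0, 0, 0]
    - [0.11, 0.11, 0, 0, 0, 0]
    - [0.11, 0.11, 0, 0, 0, 0]

```text
time: 11.43
ee_pos: [0.4693, 0.3416, 0.0904]
eef_rot: [-1.572, 0.773, 2.923]
force: [-0.6, -0.1, -1.4]
finger_gap: 0.0114
```

```bash
python3 - <<'E'
from binp import *
show(goal(.030));binnow();print(ctrl.get_state()["ft_torque"])
f=grab("scene","s7");crop(f,310,200,450,340,4,"s7a")
E
```

```text
t 11.43 rel cm [0.0, 0.01, 0.04] rv [-0.0, -0.001, -0.0] | 0.4 mm 0.05 deg
q [-0.547, 1.179, 0.228, 1.211, -0.625, 1.529, -1.89] p [0.4693, 0.3416, 0.0904] F [-0.6, -0.1, -1.4] gap 0.0114
bin [0.479  0.3394 0.0301] [ 0.0006 -0.     -0.2198]
[-0.19092051 -0.98537038  0.01238846]
```

View pics/s7a.png

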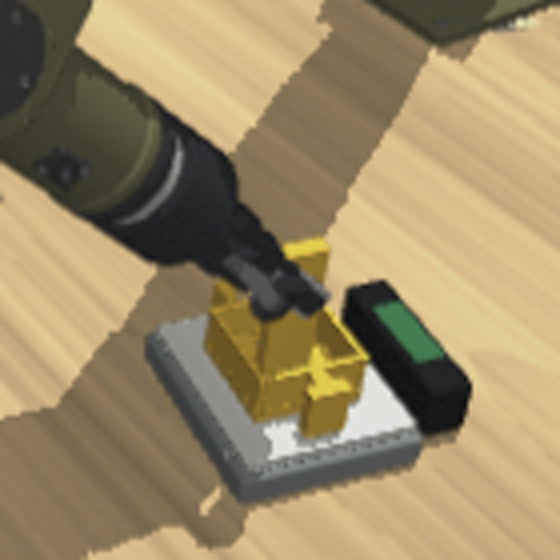

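Emit:
step_arm:
  steps:
    - [0.02, 0.02, 0, 0, 0, 0]
    - [0.04, 0.04, 0, 0, 0, 0]
    - [0.06, 0.06, 0, 0, 0, 0]
    - [0.06, 0.06, 0, 0, 0, 0]

```text
time: 11.82
ee_pos: [0.4694, 0.3416, 0.0903]
eef_rot: [-1.572, 0.773, 2.923]
force: [0.5, -0.9, 4.3]
finger_gap: 0.0116
```

```bash
python3 - <<'E'
from binp import *
show(goal(.030));binnow();print(ctrl.get_state()["ft_torque"])
E
```

```text
t 11.82 rel cm [0.0, -0.0, 0.05] rv [0.0, -0.001, 0.0] | 0.5 mm 0.07 deg
q [-0.547, 1.18, 0.228, 1.21, -0.625, 1.529, -1.89] p [0.4694, 0.3416, 0.0903] F [0.5, -0.9, 4.3] gap 0.0116
bin [0.4791 0.3395 0.03  ] [ 0.001   0.0003 -0.2197]
[-0.22488904 -0.21916705  0.06696796]
```

Emit:
step_arm:
  steps:
    - [0, 0, 0, 0, 0, 0]
    - [0, 0, 0, 0, 0, 0]
    - [0, 0, 0, 0, 0, 0]
    - [0, 0, 0, 0, 0, 0]
    - [0, 0, 0, 0, 0, 0]
  hand: 4.5

```text
time: 12.23
ee_pos: [0.4692, 0.3416, 0.0894]
eef_rot: [-1.572, 0.773, 2.923]
force: [-0.2, -1.2, -0.6]
finger_gap: 0.045
```

```bash
python3 - <<'E'
from binp import *
show(goal(.030));print(ctrl.get_state()["ft_torque"])
f=grab("wrist","w12");crop(f,100,60,420,325,2.4,"w12a")
E
```

```text
t 12.23 rel cm [-0.08, -0.05, 0.04] rv [-0.0, -0.001, 0.0] | 1.0 mm 0.05 deg
q [-0.547, 1.181, 0.227, 1.211, -0.625, 1.528, -1.89] p [0.4692, 0.3416, 0.0894] F [-0.2, -1.2, -0.6] gap 0.045
[-0.15449372 -0.73315161  0.02854265]
```

View pics/w12a.png

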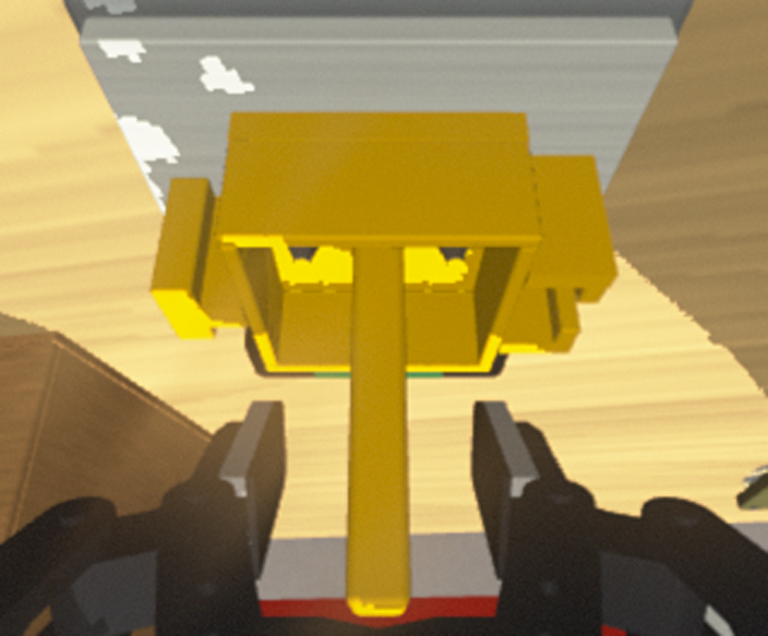

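Emit:
step_arm:
  steps:
    - [-0.8, 0, 0, 0, 0, 0]
    - [-2.5, 0, 0, 0, 0, 0]
    - [-4.5, 0, 0, 0, 0, 0]
    - [-6.5, -0.6, 0, 0, 0, 0]
    - [-8.5, -2.5, 0, 0, 0, 0]

```text
time: 12.7
ee_pos: [0.5129, 0.3302, 0.1657]
eef_rot: [-1.567, 0.773, 2.924]
force: [0.0, -0.5, 0.3]
finger_gap: 0.0453
```

```bash
python3 - <<'E'
from binp import *
show(goal(.030))
E
```

```text
t 12.7 rel cm [8.48, 2.26, -0.14] rv [-0.004, -0.0, 0.0] | 87.8 mm 0.22 deg
q [-0.507, 1.14, 0.248, 1.042, -0.603, 1.722, -1.965] p [0.5129, 0.3302, 0.1657] F [0.0, -0.5, 0.3] gap 0.0453
```

Emit:
step_arm:
  steps:
    - [-1.5, -1.5, 0, 0, 0, 0]
    - [-3.5, -3.5, 0, 0, 0, 0]
    - [-5.5, -5.5, 0, 0, 0, 0]
    - [-7, -7, 0, 0, 0, 0]
    - [-7, -7, 0, 0, 0, 0]

```text
time: 13.12
ee_pos: [0.5149, 0.3321, 0.2709]
eef_rot: [-1.579, 0.78, 2.918]
force: [0.3, -0.2, 0.3]
finger_gap: 0.0448
```

```bash
python3 - <<'E'
from binp import *
show(goal(.030))
f=grab("scene","s8");crop(f,310,200,450,340,4,"s8a");crop(f,180,110,330,270,4,"s8c")
f=grab("wrist","w13");crop(f,50,30,420,300,2,"w13a")
t=grab("top","t3");crop(t,90,150,410,290,2.4,"t3a")
E
```

```text
t 13.12 rel cm [16.02, 9.56, 0.2] rv [0.004, -0.004, -0.007] | 186.5 mm 0.54 deg
q [-0.507, 1.031, 0.258, 0.972, -0.604, 1.87, -2.04] p [0.5149, 0.3321, 0.2709] F [0.3, -0.2, 0.3] gap 0.0448
```

View pics/s8a.png

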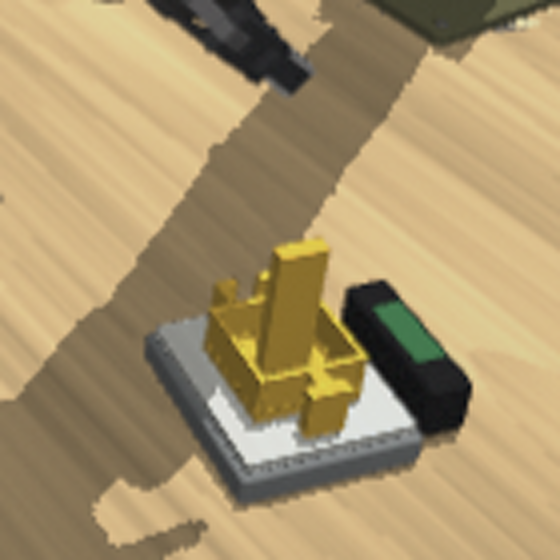

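View pics/s8c.png

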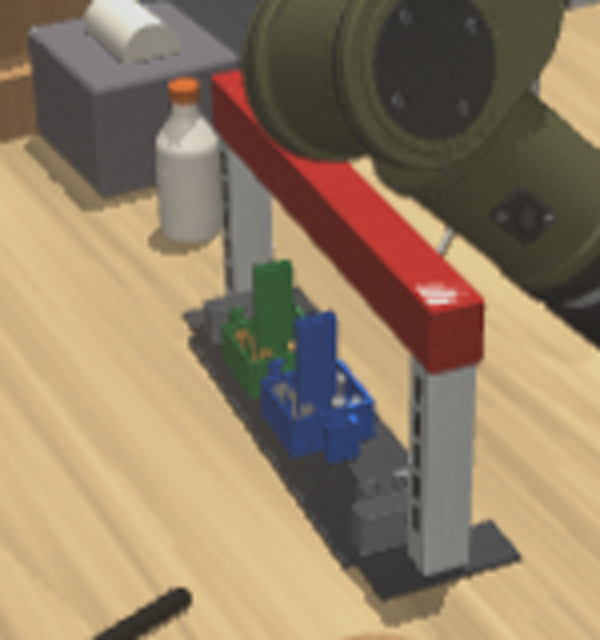

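View pics/w13a.png

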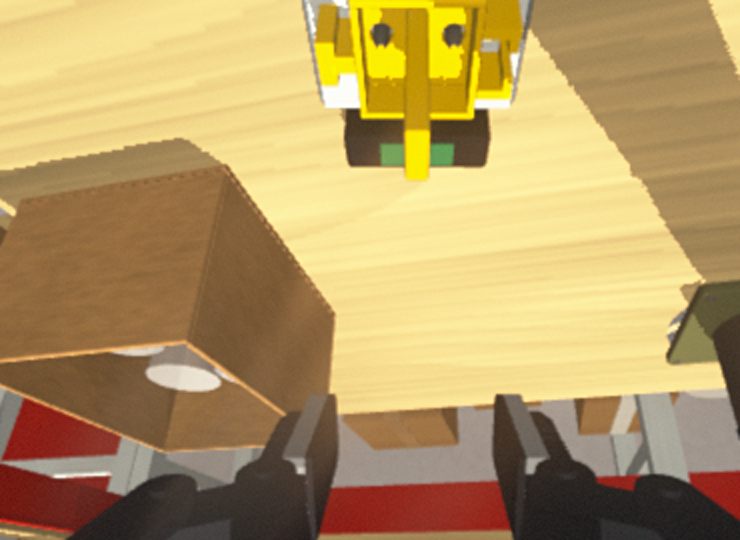

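View pics/t3a.png

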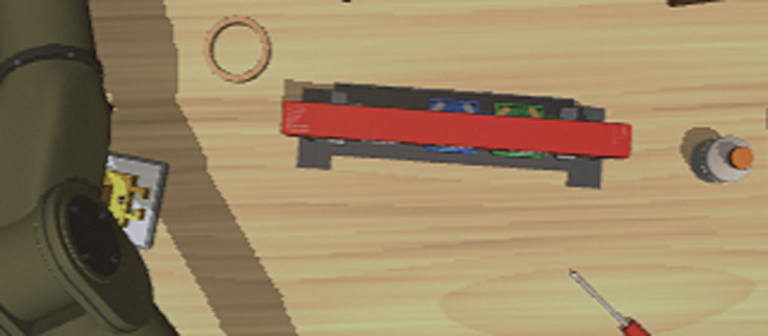

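```bash
python3 - <<'E'
from cell import ctrl
print(ctrl.get_state()["time"]);print(ctrl.close_job())
E
```

```text
13.2667
the job is handed in; nothing more can be done
None
```

The yellow bin is on the weighing stand with both pins through its floor holes, the gripper is clear of it, and the job is handed in at 13.3 s.

I gripped the tab with the tool leaned about 46°. I lifted the bin straight up 44 mm, drew it 62 mm out to +x, and took it around the end of the rack. I then lowered it onto the pins and let go once contact reached about 6 N.

- **Bin on the stand:** the wrist picture shows both pins through the holes, and the scene picture shows the bin flat on the stand.
- **Underside height:** worked out from the arm pose, it was 30.0 mm just before release, the same as the stand top.
- **Other objects:** the blue and green bins, tape roll, bottle and rack look unmoved.
- **Forces:** readings between moves peaked at about 6 N.
- **Disagreements:** no check failed. Camera estimates of the stand and bin positions differed by 1 to 3 mm, and this did not hinder the fit.

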